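Batch-test the relay modules

ROBOT

A 6-joint arm with a two-finger parallel gripper is mounted at the origin on a cart in front of the work surface, level with it; the furniture and walls round the work are solid. World frame = base frame: x ahead of the robot, y to its left, z up, the work surface at z = 0. Lengths are in m, angles in rad, forces in N, time in s.
With the tool pointing down it reaches from about 0.35 to 0.975 m from the base axis. Payload 4.9 kg.
Tool frame: the origin (TCP) lies between the finger pads; the fingertips stand 19 mm ahead of it and the grasp point (between the pads) is the TCP; z points along the fingers, y is the line along which they close (so a half turn about z gives the same grasp; the last joint's range is limited). The gripper opens to 85 mm and grips with 20 to 120 N. Pads are 22 mm wide; open, the fingers measure 114 mm over their backs; the gripper's body (76 mm by 85 mm) begins 54 mm behind the grasp point. The pads swing forward as they close: fully open they stand 13 mm farther back than shut.
Start: joints at [-1.227, 0.053, 1.613, -0, 1.476, -0.119], TCP at [0.279, -0.559, 0.25] pointing down, gripper open.
Joint ranges: [-3.01, 3.01], [-1.01, 2.22], [0.06, 2.58], [-1.02, 4.17], [0.09, 2.62], [-3.14, 3.14]. Speed limits (rad/s): [2.57, 2.57, 3.14, 3.14, 3.14, 3.14].

INTERFACE

Orientations are given as a rotation vector (axis times angle).
In Python, from station import ctrl gives the robot as it stands. The module is installed in compiled form; this text tells all that it offers.
- The arm moves only by the tool servo_tool, never from a script. Its argument "increments" is a list that holds one entry, the list of rows, each a list of 5 numbers: the finger opening in cm, from 0 to 8.54, then the shift along the tool's x, y, z in cm, then the turn about the tool's z in degrees. A call has 1 to 5 rows; each row is the pose to reach, as a shift and turn from the pose commanded when the call began, along the tool's axes at that moment; what a row does not reach only later rows make up. A row lasts 1/10 s, in which the tool goes at most 50 mm and 8.59 degrees, less where a joint would pass 70% of its speed; a pose out of reach is approached as far as the arm can. A call with a gripper value outside its range is refused whole. The fingers move at their own pace and stop on an object; "newtons" is the grip in N (left out, the last holds). Time passes only in rows, so rows that repeat a pose let the fingers close. It gives the time, the measured TCP pose, the force, the opening and the grip force at its end, in the units of the state.
- ctrl.get_obs(): the state, without advancing time (a new reading comes with each control period).
- ctrl.get_image(name): name is "scene" or "side" or "wrist"; returns a dict with "img" (420x560x3 uint8, red, green, blue), "fx", "fy", "cx", "cy" (pixels), "k1" (the pictures are not rectified: a ray, as slopes to the right and down, at radius r is drawn at 1 + k1 r^2 times it, then the intrinsics apply), "rvec" (rotation vector, rad) and "tvec" (3), from world to camera coordinates, as OpenCV has them; the wrist camera has in their place "mount" (4x4, takes a point from camera to tool coordinates, whose origin is the TCP and whose axes are the flange's). Camera axes: x right, y down, z forward; pixel columns grow to the right and rows downward; lengths in m; the calibration is good to about 2 mm. A picture is of the moment at which its call begins: read the wrist's pose just before it. There is no depth.
- ctrl.finish_job(): hands the job in; it is judged then, once.
The state is a dict: "t": time; "q": joint angles; "dq": joint speeds; "effort": joint torques, N m; "tool_pos": TCP position; "tool_rot": TCP orientation; "contact_force": force on the tool from outside, world axes, zero at the start; "wrist_torque": the same for the moment, N m; "opening": finger opening in m; "grip_force": force on a finger pad.
Only numpy, scipy, OpenCV 4.12 (cv2) and the standard library are available. Lean on these libraries where they do the work, as an engineer would, in place of code of your own. Each camera call takes 0.05 s, during which the arm holds its last target. There are 200 camera calls.

TASK

Stand every relay module on the bench in a pocket of the test jig, one to a pocket; then turn the black knob clockwise until it clicks over to test (the green mark), and lean the red-balled jog stick all the way to the left (towards its green mark) and hold it there for at least 5 seconds so that the probe bar closes on them, and let it spring back to centre. Then click the knob back to off (the black mark), and only after that move all the modules into the green tray, standing upright on its floor, not on top of each other. Leave everything else on the bench where it is.

Things in the scene. Friction and masses are not known exactly. Their poses are not given: they have to be found in the camera images.
- module_a_center (a point): Centre of a relay module with a blue top label: a grey and black block 38 mm along its x, 30 mm along its y, 31 mm tall (this point is half-way up, 15.5 mm over its underside; z is up), 60 g, standing loose on the bench near its front edge. It may be absent. It is the same either way round (half turn).
- module_b_center (a point): Centre of a relay module with a yellow top label: a grey and black block 38 mm along its x, 30 mm along its y, 31 mm tall (this point is half-way up, 15.5 mm over its underside; z is up), 60 g, standing loose on the bench near its front edge. It may be absent. It is the same either way round (half turn).
- module_c_center (a point): Centre of a relay module with a green top label: a grey and black block 38 mm along its x, 30 mm along its y, 31 mm tall (this point is half-way up, 15.5 mm over its underside; z is up), 60 g, standing loose on the bench near its front edge. It may be absent. It is the same either way round (half turn).
- jig: Relay test jig, fixed: grey plate 105 x 216 mm, top 12 mm over the bench. Origin on the bench under the middle pocket; x away from the robot, y to its left. Behind the pockets a blue probe bar lies across between two aluminium blocks (46 mm over the bench); its probe tips are 39 mm behind the pocket centres and move up to 18 mm towards the modules as the jog stick leans left.
- pocket_1 (a point): Centre of the floor of the left pocket of the jig, 12 mm over the bench. The pocket is a rectangle fenced by black ribs that stand 7 mm over this floor, 44 mm clear along the jig's x and 36 mm along its y; the module stands in it with its 38 mm side along the jig's x. Pockets are 68 mm apart. Any module fits any pocket.
- pocket_2 (a point): Centre of the floor of the middle pocket of the jig, 12 mm over the bench. The pocket is a rectangle fenced by black ribs that stand 7 mm over this floor, 44 mm clear along the jig's x and 36 mm along its y; the module stands in it with its 38 mm side along the jig's x. Pockets are 68 mm apart. Any module fits any pocket.
- pocket_3 (a point): Centre of the floor of the right pocket of the jig, 12 mm over the bench. The pocket is a rectangle fenced by black ribs that stand 7 mm over this floor, 44 mm clear along the jig's x and 36 mm along its y; the module stands in it with its 38 mm side along the jig's x. Pockets are 68 mm apart. Any module fits any pocket.
- console: The grey control console, fixed to the bench, 96 x 176 mm, top 36 mm over the bench. Origin on the bench under its centre; x points away from the robot, y to its left. The red-balled jog stick is on its left half (y = +45 mm), the black click knob on its right half (y = -45 mm).
- stick_ball (a point): Centre of the red ball (24 mm across) on top of the jog stick, 96 mm over the bench when centred. A 9 mm steel shaft is below it; the pivot is 56 mm under the ball.
- stick_lr (a joint): Sideways lean of the jog stick: 0 centred, positive to the left (console +y, towards the green mark), stop at 0.35 rad; all the way over means over 0.26. Springs back to 0 when let go; about 4 N at the ball holds it at the stop. Leaning right does nothing useful.
- stick_fb (a joint): Fore-and-aft lean of the same stick: 0 centred, positive away from the robot, spring-centred in the same way, not needed.
- knob_grip (a point): On the axis of the click knob, at the height to grip, 58 mm over the bench. The grip is an upright bar 13 mm thick, 42 mm long and 24 mm tall (its top 68 mm over the bench) that lies along this point's x; a 42 mm disc 7 mm thick is under it.
- knob (a joint): Turn of the click knob: 0 = off (white pointer at the black mark), 1.0 rad clockwise seen from above = test (pointer at the green mark); at half turn (0.5) the bar lies along the console's y, its pointer to the right. It has a click there: under 0.5 it springs back to off, past 0.5 it snaps to test; about 0.1 N m at most. Stops at 0 and 1.0.
- tray: Green tray for tested modules, fixed: 124 mm along its x, 184 mm along its y, walls 4 mm thick and 14 mm high. Origin on the bench under its centre.
- tray_in (a point): Centre of the tray's inner floor, about 4 to 5 mm over the bench.
- tin: Bystander, to be left alone: round white tin, 56 mm across, 32 mm tall. Origin at the centre of its underside.
- cutters_red: Bystander, to be left alone: red-handled side cutters, 138 mm long, lying flat. Origin at the centre of its underside.
- flux_bottle: Bystander, to be left alone: white bottle with yellow needle cap, 38 mm across, 142 mm tall. Origin at the centre of its underside.
- phone_1: Bystander, to be left alone: black phone, 68 x 138 mm, lying flat. Origin at the centre of its underside.

How it is judged:
On the way, in this order (a step that is already met when the one before it is completed fails the run):
1. every module on the bench stands in a pocket of the jig, with the knob still off and the stick centred ((horizontal distance between module_a_center and pocket_1 below 0.009 m or horizontal distance between module_a_center and pocket_2 below 0.009 m or horizontal distance between module_a_center and pocket_3 below 0.009 m) and z of each of module_a_center, module_b_center, module_c_center in the frame of jig below 0.0315 m and angle between each of module_a_center, module_b_center, module_c_center's own z axis and vertical below 0.12 rad and angle between the x axis of each of module_a_center, module_b_center, module_c_center and the x axis of jig, either way round below 0.3 rad and (horizontal distance between module_b_center and pocket_1 below 0.009 m or horizontal distance between module_b_center and pocket_2 below 0.009 m or horizontal distance between module_b_center and pocket_3 below 0.009 m) and (horizontal distance between module_c_center and pocket_1 below 0.009 m or horizontal distance between module_c_center and pocket_2 below 0.009 m or horizontal distance between module_c_center and pocket_3 below 0.009 m) and value of joint knob below 0.3 rad and value of joint stick_lr between -0.06 and 0.06 rad and value of joint stick_fb between -0.06 and 0.06 rad), for 0.2 s.
2. the knob has clicked over to test, with the modules in their pockets ((horizontal distance between module_a_center and pocket_1 below 0.009 m or horizontal distance between module_a_center and pocket_2 below 0.009 m or horizontal distance between module_a_center and pocket_3 below 0.009 m) and z of each of module_a_center, module_b_center, module_c_center in the frame of jig below 0.0315 m and angle between each of module_a_center, module_b_center, module_c_center's own z axis and vertical below 0.12 rad and angle between the x axis of each of module_a_center, module_b_center, module_c_center and the x axis of jig, either way round below 0.3 rad and (horizontal distance between module_b_center and pocket_1 below 0.009 m or horizontal distance between module_b_center and pocket_2 below 0.009 m or horizontal distance between module_b_center and pocket_3 below 0.009 m) and (horizontal distance between module_c_center and pocket_1 below 0.009 m or horizontal distance between module_c_center and pocket_2 below 0.009 m or horizontal distance between module_c_center and pocket_3 below 0.009 m) and value of joint knob above 0.85 rad), for 0.2 s.
3. the stick is held all the way to the left for 4 s with the knob at test and the modules in their pockets (all of step 2 and value of joint stick_lr above 0.26 rad), for 4 s.
4. the stick is back at its centre, the knob still at test (value of joint stick_lr between -0.06 and 0.06 rad and value of joint stick_fb between -0.06 and 0.06 rad and value of joint knob above 0.85 rad), for 0.3 s.
5. the knob has clicked back to off, with no module in the tray yet (value of joint knob below 0.15 rad and horizontal distance between each of module_a_center, module_b_center, module_c_center and tray_in above 0.11 m), for 0.2 s.
At the end, for the whole second after the job is handed in: Every module stands upright (within 0.12 rad) on the floor of the green tray, its centre at least 7 mm inside the walls' outer faces; the knob is at off (under 0.15 rad) and the stick centred (within 0.06 rad) (x of module_a_center in the frame of tray between -0.055 and 0.055 m and y of module_a_center in the frame of tray between -0.085 and 0.085 m and z of each of module_a_center, module_b_center, module_c_center in the frame of tray below 0.0245 m and angle between each of module_a_center, module_b_center, module_c_center's own z axis and vertical below 0.12 rad and x of module_b_center in the frame of tray between -0.055 and 0.055 m and y of module_b_center in the frame of tray between -0.085 and 0.085 m and x of module_c_center in the frame of tray between -0.055 and 0.055 m and y of module_c_center in the frame of tray between -0.085 and 0.085 m and value of joint knob below 0.15 rad and value of joint stick_lr between -0.06 and 0.06 rad and value of joint stick_fb between -0.06 and 0.06 rad); the robot touches nothing.
It fails at once if a bystander is moved by more than 3 cm (distance of any of tin, cutters_red, flux_bottle, phone_1 from where it was at the start of the episode above 0.03 m).
Of module_a, module_b, module_c only 2 to 3 are there at a start; the rules pass over those that are not, and their reading is None.
At some moment in a run one of module_a, module_b, module_c may be knocked a few centimetres aside while the robot is not near it.
Once in a run the grip may slacken for a moment while it holds something.
It also fails if it takes over 210 s, if anything falls off the work surface, if the arm or the gripper's body presses on something with over 40 N, if the wrist force passes 120 N, or if a joint passes its speed limit or range.

## Working session

There is one attempt and no reset: what is moved stays moved. The work goes in short steps, Python scripts to look and compute and a tool call to move; the robot and the scene stay as the last step left them, time stands still between calls to the robot, and variables do not carry over. Pictures are saved under pics/ and viewed, at most 14 in all, crops included, and the job is handed in when it is done.

Besides the shell and the picture viewer there is one more tool, called after "Request:" as name(argument=value, ...) on one line, values as JSON. servo_tool: Moves the arm, as the interface text tells. Its arguments: {"type":"object","properties":{"increments":{"type":"array"},"newtons":{"type":"number"}},"required":["increments"]}

```bash
mkdir -p pics; cat > h.py <<'E'
import numpy as np, cv2
from scipy.spatial.transform import Rotation as R
from station import ctrl
def cam(name):
    o=ctrl.get_obs(); d=ctrl.get_image(name)
    if 'mount' in d:
        T=np.eye(4);T[:3,:3]=R.from_rotvec(o['tool_rot']).as_matrix();T[:3,3]=o['tool_pos']
        C=T@np.array(d['mount']); d['Rcw']=C[:3,:3]; d['c']=C[:3,3]
    else:
        Rm=R.from_rotvec(np.ravel(d['rvec'])).as_matrix(); d['Rcw']=Rm.T; d['c']=-Rm.T@np.ravel(d['tvec'])
    return d
def save(d,n): cv2.imwrite('pics/'+n,cv2.cvtColor(d['img'],cv2.COLOR_RGB2BGR))
def ray(d,u,v):
    x=(u-d['cx'])/d['fx'];y=(v-d['cy'])/d['fy'];r=np.hypot(x,y);s=r
    for _ in range(20): s=r/(1+d['k1']*s*s)
    f=s/r if r>0 else 1
    return d['Rcw']@np.array([x*f,y*f,1.])
def at(d,u,v,z):
    r=ray(d,u,v); return d['c']+r*(z-d['c'][2])/r[2]
def proj(d,p):
    q=d['Rcw'].T@(np.asarray(p)-d['c']);x,y=q[:2]/q[2];f=1+d['k1']*(x*x+y*y)
    return np.array([d['fx']*x*f+d['cx'],d['fy']*y*f+d['cy']])
def tri(L):
    A=np.zeros((3,3));b=np.zeros(3)
    for d,u,v in L:
        r=ray(d,u,v);r/=np.linalg.norm(r);P=np.eye(3)-np.outer(r,r);A+=P;b+=P@d['c']
    return np.linalg.solve(A,b)
E
python3 - <<'E'
from h import *
for n in('scene','side','wrist'):
    d=cam(n);save(d,n+'0.png');print(n,d['c'].round(3),d['Rcw'][:,2].round(2),d['fx'],d['k1'])
    if n=='wrist':print(d['mount'])
o=ctrl.get_obs();print(o);print(R.from_rotvec(o['tool_rot']).as_matrix().round(3))
E
```

```text
scene [-0.154  0.489  1.199] [ 0.51 -0.37 -0.77] 419.62901054818195 -0.0740426786886306
side [0.44  0.966 0.541] [ 0.14 -0.9  -0.42] 391.16706470672494 0.011250894760257073
wrist [ 0.348 -0.526  0.373] [-0.27 -0.13 -0.95] 290.38223246266006 -0.004196454023011429
[[ 5.08689881e-04 -9.53845850e-01 -3.00296247e-01  7.60819514e-02]
 [ 9.99999601e-01  2.64518181e-04  8.53757283e-04  1.29214454e-03]
 [-7.34919024e-04 -3.00296562e-01  9.53845603e-01 -1.24095728e-01]
 [ 0.00000000e+00  0.00000000e+00  0.00000000e+00  1.00000000e+00]]
{'t': 0.15, 'q': array([-1.22699333e+00,  5.31942273e-02,  1.61394877e+00,  3.92340323e-07,
        1.47600762e+00, -1.19006146e-01]), 'dq': array([-4.47450903e-04, -3.11139895e-03, -3.24068627e-03,  7.07904198e-04,
        8.23135422e-04,  5.15311448e-05]), 'effort': array([ 3.19081237e-04, -3.94241953e+01, -3.70721877e+01, -1.02921238e-04,
        4.67894468e-03, -3.26113468e-05]), 'tool_pos': array([ 0.27888535, -0.55882986,  0.24937005]), 'tool_rot': array([-3.05634729e+00, -7.20153071e-01,  2.73743270e-04]), 'contact_force': array([0.63432808, 0.27678687, 0.49628423]), 'wrist_torque': array([-0.02739959,  0.04004684,  0.00078548]), 'grip_force': 0.0, 'opening': 0.08510042312136455}
[[ 0.895  0.446 -0.001]
 [ 0.446 -0.895  0.001]
 [ 0.    -0.002 -1.   ]]
```

View pics/scene0.png

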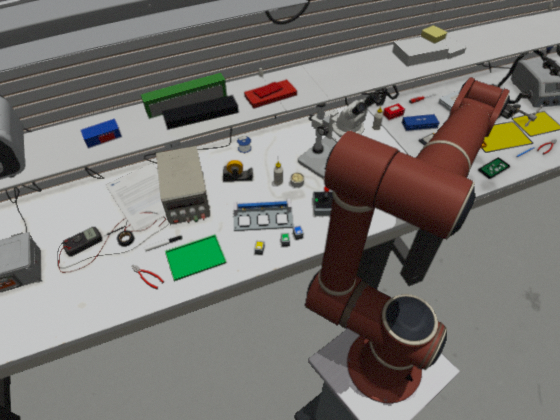

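View pics/side0.png

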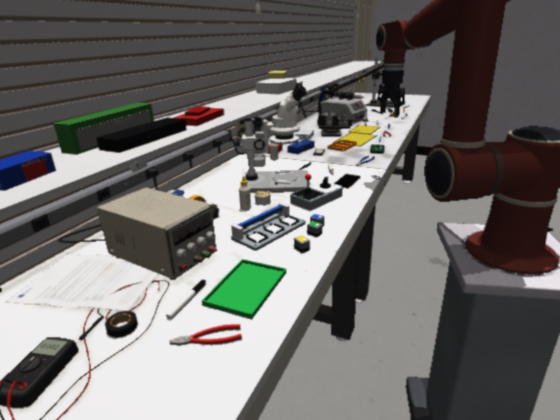

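Scene shows yellow, green and blue modules at about (259,246), (285,239), (298,231), jig at (262,217), tray at (196,257), and the console at (325,200) partly behind the arm. In the side view the modules are at (302,242), (315,228), (317,219), and the red ball at (308,177).

```bash
python3 - <<'E'
from h import *
S=cam('scene');D=cam('side')
for n,a,b in(('y',(259,244),(302,240)),('g',(285,237),(315,225)),('b',(298,229),(317,217))):
    print(n,tri([(S,*a),(D,*b)]).round(3),at(S,*a,.031).round(3),at(D,*b,.031).round(3))
for n,p in (('p1',(243,220)),('p2',(263,219)),('p3',(283,218)),('tray',(196,257)),('cons',(325,200))):print(n,at(S,*p,.012).round(3))
for n,p in (('ball',(308,177)),):print(n,at(D,*p,.096).round(3))
for p in ((227,242),(166,249),(173,279),(225,261)): print(at(S,*p,.014).round(3))
E
```

```text
y [0.543 0.045 0.026] [0.54  0.046 0.031] [0.542 0.055 0.031]
g [ 0.513 -0.044  0.026] [ 0.509 -0.041  0.031] [ 0.514 -0.037  0.031]
b [ 0.513 -0.102  0.025] [ 0.509 -0.098  0.031] [ 0.512 -0.09   0.031]
p1 [0.673 0.023 0.012]
p2 [ 0.632 -0.037  0.012]
p3 [ 0.591 -0.097  0.012]
tray [0.639 0.24  0.012]
cons [ 0.563 -0.274  0.012]
ball [ 0.555 -0.258  0.096]
[0.625 0.123 0.014]
[0.729 0.306 0.014]
[0.609 0.344 0.014]
[0.564 0.171 0.014]
```

Request:
servo_tool(increments=[[[8.5,4,-2.8,-1,0],[8.5,8,-5.6,-2,0],[8.5,12,-8.4,-3,0],[8.5,16,-11.2,-4,0],[8.5,20,-14,-5,0]]])

```text
t: 0.75
tool_pos: [0.396, -0.3429, 0.3006]
tool_rot: [3.058, 0.72, 0.0]
contact_force: [1.2, 0.1, 0.3]
opening: 0.0848
grip_force: 0.0
```

Request:
servo_tool(increments=[[[8.5,4,-2.8,-1,0],[8.5,8,-5.6,-2,0],[8.5,12,-8.4,-3,0],[8.5,16,-11.2,-4,0],[8.5,20,-14,-5,0]]])

```text
t: 1.25
tool_pos: [0.5125, -0.1282, 0.3508]
tool_rot: [3.057, 0.72, 0.001]
contact_force: [-0.2, -1.3, 0.4]
opening: 0.0854
grip_force: 0.0
```

Request:
servo_tool(increments=[[[8.5,4,-3,0,0],[8.5,8,-6,0,0],[8.5,8,-6,0,0],[8.5,8,-6,0,0]]])

```text
t: 1.65
tool_pos: [0.5569, -0.0397, 0.3499]
tool_rot: [3.057, 0.724, -0.001]
contact_force: [-0.1, -0.9, -0.4]
opening: 0.085
grip_force: 0.0
```

```bash
python3 - <<'E'
from h import *
d=cam('wrist');save(d,'w1.png');o=ctrl.get_obs();print(o['t'],o['tool_pos'],o['tool_rot'],d['c'])
E
```

```text
1.7 [ 0.55659597 -0.04072512  0.3500252 ] [ 3.05742393e+00  7.21285776e-01 -1.23952819e-03] [ 0.62553257 -0.00663818  0.47397228]
```

View pics/w1.png

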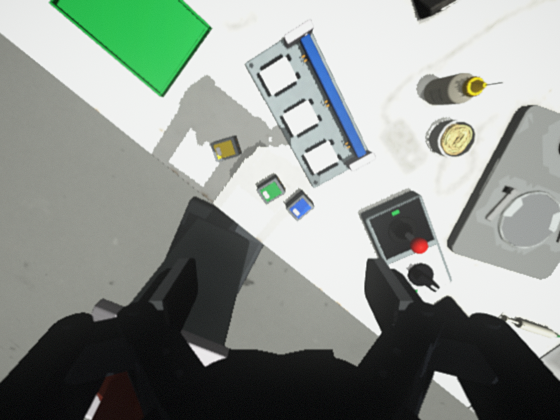

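The picture shows yellow (226,148), green (271,188), blue (299,205), pockets at (278,76), (301,118), (321,157), tray corner upper left, console with green mark (396,212), ball (420,246), and knob (421,277) with its pointer. Flux bottle and tin are at right.

```bash
python3 - <<'E'
from h import *
d=cam('wrist');im=cv2.cvtColor(d['img'],cv2.COLOR_RGB2BGR)
a=cv2.resize(im[130:230,195:325],None,fx=6,fy=6,interpolation=cv2.INTER_CUBIC)
cv2.imwrite('pics/c1.png',a)
hsv=cv2.cvtColor(im,cv2.COLOR_BGR2HSV)
for n,p in dict(y=(226,148),g=(271,188),b=(299,205),p1=(278,76),p2=(301,118),p3=(321,157)).items(): print(n,hsv[p[1],p[0]],at(d,*p,.031 if n in'ygb' else .012).round(4))
print(at(d,420,246,.096),at(d,421,277,.068),at(d,396,212,.036))
E
```

```text
y [ 24 167 165] [0.5454 0.0436 0.031 ]
g [ 67 146 190] [ 0.52   -0.0442  0.031 ]
b [111 167 225] [ 0.5149 -0.0965  0.031 ]
p1 [ 60   1 242] [0.6716 0.0191 0.012 ]
p2 [ 60   1 242] [ 0.6345 -0.0385  0.012 ]
p3 [ 75   2 243] [ 0.5963 -0.0944  0.012 ]
[ 0.55406214 -0.26676493  0.096     ] [ 0.50460566 -0.31863734  0.068     ] [ 0.57493152 -0.23924002  0.036     ]
```

View pics/c1.png

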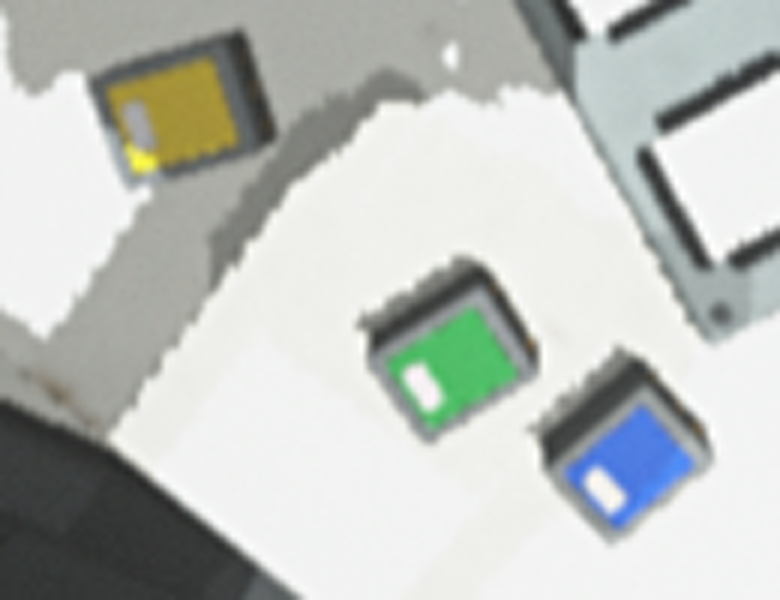

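```bash
cat >> h.py <<'E'
HUE=dict(y=(18,32),g=(50,80),b=(103,120))
def rect(d,pts,z):
    P=np.array([at(d,u,v,z)[:2] for u,v in pts],np.float32)
    (c,s,_)=(r:=cv2.minAreaRect(P*1000))[:3]
    B=cv2.boxPoints(r);e=[B[1]-B[0],B[2]-B[1]];l=max(e,key=np.linalg.norm)
    a=np.degrees(np.arctan2(l[1],l[0]));a=(a+90)%180-90
    return np.array(c)/1000,sorted(s),a
def blobs(m,amin,amax=1e9):
    cs,_=cv2.findContours(m.astype(np.uint8),cv2.RETR_EXTERNAL,cv2.CHAIN_APPROX_NONE)
    return [c.reshape(-1,2) for c in cs if amin<cv2.contourArea(c)<amax]
def modules(d,z=.031,box=None,amin=60):
    h=cv2.cvtColor(d['img'],cv2.COLOR_RGB2HSV);out={}
    for k,(a,b) in HUE.items():
        m=(h[...,0]>=a)&(h[...,0]<=b)&(h[...,1]>90)&(h[...,2]>60)
        for c in blobs(m,amin,20000):
            C,s,an=rect(d,c,z)
            if 15<s[0]<32 and 15<s[1]<40: out.setdefault(k,[]).append((C.round(4),np.round(s,1),round(an,1)))
    return out
def pockets(d,z=.012):
    h=cv2.cvtColor(d['img'],cv2.COLOR_RGB2HSV)
    m=(h[...,1]<25)&(h[...,2]>215)
    out=[]
    for c in blobs(m,200,40000):
        C,s,an=rect(d,c,z)
        if 25<s[0]<42 and 35<s[1]<52: out.append((C.round(4),np.round(s,1),round(an,1)))
    return out
E
python3 - <<'E'
from h import *
d=cam('wrist')
print(modules(d)); print(pockets(d))
E
```

```text
{'y': [(array([0.5422, 0.0466]), array([22.5, 28. ]), np.float32(-47.2)), (array([ 0.7823, -0.2336]), array([27.3, 28.1]), np.float32(-11.1))], 'g': [(array([ 0.5148, -0.0447]), array([21.4, 27.4]), np.float32(-30.7))], 'b': [(array([ 0.5115, -0.0992]), array([22.1, 27.6]), np.float32(-19.7))]}
[(array([ 0.5971, -0.094 ]), array([36.4, 44.1]), np.float32(-34.0)), (array([ 0.6346, -0.0372]), array([36.7, 43.7]), np.float32(-33.3)), (array([0.6726, 0.02  ]), array([36. , 44.1]), np.float32(-33.3))]
```

```bash
cat >> h.py <<'E'
def go(x,y,z,yaw=None):
    o=ctrl.get_obs();M=R.from_rotvec(o['tool_rot']).as_matrix()
    s=M.T@(np.array([x,y,z])-o['tool_pos'])*100
    cy=np.degrees(np.arctan2(M[1,0],M[0,0]));t=0 if yaw is None else (cy-yaw+90)%180-90
    print('t',round(o['t'],2),'shift cm',s.round(2),'turn',round(t,1),'yaw',cy.round(1),'tilt',np.degrees(np.arccos(-M[2,2])).round(2))
E
python3 - <<'E'
from h import *
go(.5115,-.0992,.15,-19.7)
E
```

```text
t 1.8 shift cm [-6.57  3.14 20.02] turn 46.1 yaw 26.4 tilt 0.02
```

Request:
servo_tool(increments=[[[8.5,-1.3,0.6,4,8.5],[8.5,-2.6,1.2,8,17],[8.5,-4,1.9,12,25.5],[8.5,-5.3,2.5,16,34],[8.5,-6.57,3.14,18,42]]])

```text
t: 2.3
tool_pos: [0.5089, -0.0993, 0.1661]
tool_rot: [-3.11, 0.436, 0.009]
contact_force: [0.3, 0.8, 0.2]
opening: 0.085
grip_force: 0.0
```

Request:
servo_tool(increments=[[[4.6,0,0,2,4.1],[4.6,0,0,2,4.1],[4.6,0,0,2,4.1]]])

```text
t: 2.6
tool_pos: [0.5118, -0.0991, 0.1507]
tool_rot: [3.096, -0.535, 0.0]
contact_force: [-0.5, -0.4, 0.6]
opening: 0.0464
grip_force: 0.0
```

```bash
python3 - <<'E'
from h import *
d=cam('wrist');save(d,'w2.png')
print(modules(d)); print(pockets(d)); go(.5115,-.0992,.028,-19.7)
E
```

```text
{'y': [(array([0.5422, 0.0471]), array([22.9, 28.7]), np.float32(-47.1))], 'g': [(array([ 0.5147, -0.0441]), array([21.7, 27.6]), np.float32(-31.4))], 'b': [(array([ 0.5113, -0.0986]), array([21.9, 28. ]), np.float32(-20.4))]}
[(array([ 0.5971, -0.0929]), array([36.3, 44.1]), np.float32(-33.5)), (array([ 0.6349, -0.036 ]), array([35.9, 44.1]), np.float32(-33.8)), (array([0.6725, 0.021 ]), array([36. , 43.8]), np.float32(-33.5))]
t 2.65 shift cm [-0.11  0.05 12.37] turn 0.1 yaw -19.6 tilt 0.11
```

View pics/w2.png

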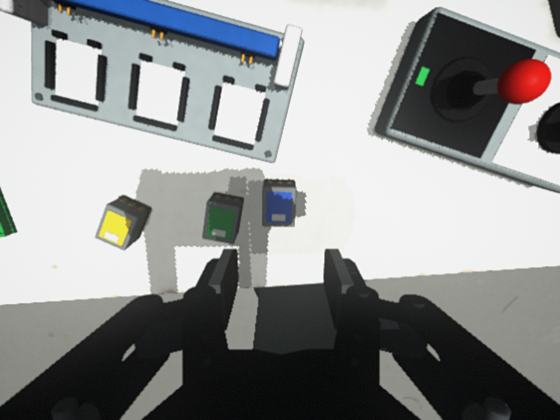

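The picture shows blue (280,203) directly ahead of the open fingers, with green (222,217) and yellow (122,222) to its left, pockets at the top and console upper right. Both heights agree within 1 mm, so descend.

Request:
servo_tool(increments=[[[4.6,-0.1,0.2,4,0],[4.6,-0.1,0.2,8,0],[4.6,-0.1,0.2,11,0],[4.6,-0.1,0.2,12.2,0],[4.6,-0.1,0.2,12.2,0]]])

```text
t: 3.15
tool_pos: [0.5101, -0.0996, 0.0279]
tool_rot: [-3.096, 0.533, 0.003]
contact_force: [-0.6, 0.1, 0.5]
opening: 0.0464
grip_force: 0.0
```

Request:
servo_tool(increments=[[[2.5,0,-0.15,0,0],[2.5,0,-0.15,0,0],[2.5,0,-0.15,0,0],[2.5,0,-0.15,0,0]]], newtons=60)

```text
t: 3.55
tool_pos: [0.5129, -0.0989, 0.0309]
tool_rot: [3.095, -0.534, 0.007]
contact_force: [-0.2, -0.2, 7.6]
opening: 0.0285
grip_force: 60.8
```

Request:
servo_tool(increments=[[[2.5,0,0,-3,0],[2.5,0,0,-7,0],[2.5,0,0,-9,0],[2.5,0,0,-9,0]]])

```text
t: 3.95
tool_pos: [0.5136, -0.0992, 0.123]
tool_rot: [3.094, -0.534, 0.014]
contact_force: [0.6, -0.9, 0.4]
opening: 0.0286
grip_force: 60.0
```

```bash
python3 - <<'E'
from h import *
d=cam('wrist')
o=ctrl.get_obs();print(modules(d,o['tool_pos'][2]+.0025)); print(pockets(d)); go(.5971,-.0932,.10,-33.5)
E
```

```text
{'b': [(array([ 0.5115, -0.1001]), array([22.2, 28.7]), np.float32(-20.8))]}
[(array([ 0.4763, -0.006 ]), array([37.5, 49.9]), np.float32(70.5)), (array([ 0.597 , -0.0929]), array([36.3, 44.4]), np.float32(-34.2)), (array([ 0.6349, -0.0357]), array([36. , 44.1]), np.float32(-34.2)), (array([0.6723, 0.0209]), array([35.6, 44. ]), np.float32(-33.6))]
t 4.0 shift cm [ 7.82 -3.37  2.07] turn 13.9 yaw -19.6 tilt 0.25
```

Request:
servo_tool(increments=[[[2.5,4,-1.7,1,7],[2.5,7.95,-3.37,2,13.9],[2.5,7.95,-3.37,2.5,13.9],[2.5,7.95,-3.37,2.5,13.9]]])

```text
t: 4.4
tool_pos: [0.5952, -0.0924, 0.0893]
tool_rot: [3.009, -0.903, -0.011]
contact_force: [-0.1, 0.4, -0.4]
opening: 0.0292
grip_force: 39.1
```

```bash
python3 - <<'E'
from h import *
d=cam('wrist');o=ctrl.get_obs()
print(modules(d,o['tool_pos'][2]+.0)); go(.5984,-.0938,.044,-33.5)
E
```

```text
{'b': [(array([ 0.5942, -0.0933]), array([22.1, 28.5]), np.float32(-33.9))]}
t 4.45 shift cm [ 0.35 -0.09  4.66] turn 0.1 yaw -33.4 tilt 0.3
```

Request:
servo_tool(increments=[[[2.5,0.25,-0.15,1,0],[2.5,0.25,-0.15,2,0],[2.5,0.25,-0.15,2,0]]])

```text
t: 4.75
tool_pos: [0.5981, -0.093, 0.0713]
tool_rot: [3.008, -0.905, -0.005]
contact_force: [-0.6, 0.1, -1.0]
opening: 0.0289
grip_force: 65.0
```

```bash
python3 - <<'E'
from h import *
d=cam('wrist');o=ctrl.get_obs()
print(modules(d,o['tool_pos'][2]+.0)); go(.5984,-.0938,.044,-33.5)
E
```

```text
{'b': [(array([ 0.5969, -0.0937]), array([22.2, 28.5]), np.float32(-34.0))]}
t 4.8 shift cm [0.02 0.07 2.82] turn 0.0 yaw -33.5 tilt 0.13
```

Request:
servo_tool(increments=[[[2.5,0,-0.05,1.5,0],[2.5,0,-0.05,2.5,0],[2.5,0,-0.05,2.7,0],[2.5,0,-0.05,2.7,0]]])

```text
t: 5.2
tool_pos: [0.5995, -0.0927, 0.0452]
tool_rot: [3.008, -0.905, -0.003]
contact_force: [0.0, -0.6, -0.2]
opening: 0.0283
grip_force: 65.0
```

Request:
servo_tool(increments=[[[4.6,0,0,0,0],[4.6,0,0,0,0],[4.6,0,0,-2,0],[4.6,0,0,-6,0],[4.6,0,0,-10,0]]])

```text
t: 5.7
tool_pos: [0.5998, -0.0927, 0.1471]
tool_rot: [-3.008, 0.905, 0.002]
contact_force: [0.3, -0.0, -0.3]
opening: 0.0458
grip_force: 0.0
```

```bash
python3 - <<'E'
from h import *
d=cam('wrist');o=ctrl.get_obs()
print({k:v for k,v in modules(d,.031).items() if k!='b'},modules(d,.043).get('b'));print(pockets(d)); go(.5147,-.0441,.15,-31.2)
E
```

```text
{'g': [(array([ 0.5148, -0.0443]), array([21.6, 27.5]), np.float32(-29.9))]} [(array([ 0.5984, -0.0934]), array([22.2, 28.2]), np.float32(-34.3))]
[(array([0.6727, 0.0208]), array([35.8, 43.1]), np.float32(-33.9))]
t 5.75 shift cm [-10.24   0.8    0.53] turn -2.3 yaw -33.5 tilt 0.73
```

Request:
servo_tool(increments=[[[5.5,-4.5,0.4,0,-2.5],[5.5,-9,0.8,0,-2.5],[5.5,-10.2,0.8,3,-2.5],[5.5,-10.2,0.8,6,-2.5],[5.5,-10.2,0.8,6,-2.5]]])

```text
t: 6.25
tool_pos: [0.5074, -0.0423, 0.0827]
tool_rot: [3.027, -0.838, -0.011]
contact_force: [0.2, -0.6, 0.9]
opening: 0.0548
grip_force: 0.0
```

```bash
python3 - <<'E'
from h import *
d=cam('wrist')
print(modules(d,.031));go(.5148,-.0442,.029,-31)
E
```

```text
{'y': [(array([0.5422, 0.0473]), array([22.4, 28.6]), np.float32(-47.5))], 'g': [(array([ 0.5147, -0.0443]), array([22. , 27.8]), np.float32(-30.2))], 'b': [(array([ 0.6005, -0.0941]), array([24.1, 30.5]), np.float32(-34.7))]}
t 6.3 shift cm [ 0.55 -0.18  5.59] turn 0.0 yaw -31.0 tilt 0.21
```

Request:
servo_tool(increments=[[[5.5,0.5,-0.18,2,0],[5.5,0.5,-0.18,4.5,0],[5.5,0.5,-0.18,5.5,0],[5.5,0.5,-0.18,5.5,0]]])

```text
t: 6.7
tool_pos: [0.5158, -0.0444, 0.031]
tool_rot: [3.027, -0.84, -0.003]
contact_force: [-0.8, 0.5, 0.3]
opening: 0.0548
grip_force: 0.0
```

Request:
servo_tool(increments=[[[2.5,0,0,0,0],[2.5,0,0,0,0],[2.5,0,0,0,0],[2.5,0,0,-0.1,0]]])

```text
t: 7.1
tool_pos: [0.5167, -0.0445, 0.0333]
tool_rot: [-3.027, 0.839, -0.003]
contact_force: [0.3, -1.1, -0.9]
opening: 0.0284
grip_force: 60.8
```

Request:
servo_tool(increments=[[[2.5,0,0,-3,0],[2.5,0,0,-6,0],[2.5,0,0,-6,0],[2.5,0,0,-6,0]]])

```text
t: 7.5
tool_pos: [0.5163, -0.0444, 0.0929]
tool_rot: [-3.027, 0.839, -0.002]
contact_force: [0.2, -0.4, -1.3]
opening: 0.0286
grip_force: 60.7
```

```bash
python3 - <<'E'
from h import *
d=cam('wrist');o=ctrl.get_obs()
print(o['tool_pos'],modules(d,o['tool_pos'][2]));print(pockets(d)); go(.6347+.0013,-.0363-.0009,.085,-33.5)
E
```

```text
[ 0.51539188 -0.04415298  0.09167918] {'y': [(array([0.5552, 0.004 ]), array([15.1, 19.3]), np.float32(-47.4))], 'g': [(array([ 0.5139, -0.0445]), array([21.9, 27.7]), np.float32(-31.0))], 'b': [(array([ 0.594 , -0.0911]), array([16.1, 20.4]), np.float32(-35.0))]}
[(array([ 0.5906, -0.0886]), array([29., 36.]), np.float32(57.3)), (array([ 0.6348, -0.0359]), array([36.4, 44.1]), np.float32(-33.7)), (array([0.6724, 0.0209]), array([36. , 44.2]), np.float32(-33.7))]
t 7.55 shift cm [ 9.98 -6.8   0.66] turn 2.5 yaw -31.0 tilt 0.06
```

Request:
servo_tool(increments=[[[2.5,4,-2.7,0,2.5],[2.5,8,-5.4,0,2.5],[2.5,10,-6.8,0.6,2.5],[2.5,10,-6.8,1.2,2.5],[2.5,10,-6.8,1.2,2.5]]])

```text
t: 8.05
tool_pos: [0.6345, -0.0371, 0.0767]
tool_rot: [3.008, -0.904, -0.01]
contact_force: [-0.9, 0.2, -0.6]
opening: 0.0283
grip_force: 60.7
```

```bash
python3 - <<'E'
from h import *
d=cam('wrist');o=ctrl.get_obs()
print(o['tool_pos'],modules(d,o['tool_pos'][2]),o['opening']);go(.6347+.0013,-.0361-.0009,.045,-33.5)
E
```

```text
[ 0.63435845 -0.03716818  0.07752754] {'g': [(array([ 0.6333, -0.0378]), array([21.5, 27.4]), np.float32(-33.4))], 'b': [(array([ 0.6202, -0.0908]), array([17.7, 22.3]), np.float32(-34.4))]} 0.028479692187069642
t 8.1 shift cm [ 0.14 -0.11  3.25] turn 0.0 yaw -33.5 tilt 0.32
```

Request:
servo_tool(increments=[[[2.5,0.05,-0.2,1,0],[2.5,0.05,-0.2,2,0],[2.5,0.05,-0.2,2.8,0],[2.5,0.05,-0.2,3.2,0],[2.5,0.05,-0.2,3.2,0]]])

```text
t: 8.6
tool_pos: [0.6373, -0.036, 0.0471]
tool_rot: [3.008, -0.905, -0.003]
contact_force: [-0.1, 0.3, -1.1]
opening: 0.0285
grip_force: 60.7
```

Request:
servo_tool(increments=[[[4.6,0,0,0,0],[4.6,0,0,0,0],[4.6,0,0,-2,0],[4.6,0,0,-6,0],[4.6,0,0,-10,0]]])

```text
t: 9.1
tool_pos: [0.6377, -0.036, 0.149]
tool_rot: [3.008, -0.905, -0.002]
contact_force: [0.9, -0.0, -0.1]
opening: 0.0456
grip_force: 0.0
```

```bash
python3 - <<'E'
from h import *
d=cam('wrist');o=ctrl.get_obs()
print(modules(d,.031).get('y'),modules(d,.043));print(pockets(d)); go(.5422,.0472,.15,-47.3)
E
```

```text
[(array([0.5419, 0.047 ]), array([22.5, 29. ]), np.float32(-47.3))] {'y': [(array([0.5499, 0.0408]), array([21.4, 27.6]), np.float32(-47.3))], 'g': [(array([ 0.6349, -0.0362]), array([21.5, 26.9]), np.float32(-34.2))], 'b': [(array([ 0.5981, -0.0935]), array([22.6, 28.5]), np.float32(-34.3))]}
[]
t 9.15 shift cm [-13.    -1.46   0.74] turn 13.8 yaw -33.5 tilt 0.74
```

Green and blue are within 1 mm of their pocket centres. Now yellow.

Request:
servo_tool(increments=[[[5.5,-4.5,-0.5,0,8],[5.5,-9,-1,0,13.8],[5.5,-13,-1.46,1,13.8],[5.5,-13,-1.46,5,13.8],[5.5,-13,-1.46,6,13.8]]])

```text
t: 9.65
tool_pos: [0.535, 0.0486, 0.0854]
tool_rot: [2.877, -1.257, -0.007]
contact_force: [-0.8, -0.1, 0.0]
opening: 0.055
grip_force: 0.0
```

```bash
python3 - <<'E'
from h import *
d=cam('wrist')
print(modules(d,.031));go(.5422,.0472,.030,-47.3)
E
```

```text
{'y': [(array([0.5424, 0.0468]), array([22.1, 27.7]), np.float32(-47.3))], 'g': [(array([ 0.6343, -0.035 ]), array([19.1, 23.8]), np.float32(56.1))]}
t 9.7 shift cm [ 0.57 -0.48  5.48] turn 0.0 yaw -47.3 tilt 0.34
```

Request:
servo_tool(increments=[[[5.5,0.45,-0.4,2,0],[5.5,0.45,-0.4,4.5,0],[5.5,0.45,-0.4,5.3,0],[5.5,0.45,-0.4,5.3,0]]])

```text
t: 10.1
tool_pos: [0.5436, 0.0468, 0.0346]
tool_rot: [2.877, -1.261, -0.003]
contact_force: [-0.6, -0.4, 0.9]
opening: 0.0546
grip_force: 0.0
```

Request:
servo_tool(increments=[[[2.5,0,0,0,0],[2.5,0,0,0,0],[2.5,0,0,0,0],[2.5,0,0,-0.1,0]]])

```text
t: 10.5
tool_pos: [0.5445, 0.0472, 0.0373]
tool_rot: [-2.877, 1.26, -0.002]
contact_force: [-0.3, 0.1, -0.5]
opening: 0.0282
grip_force: 61.0
```

Request:
servo_tool(increments=[[[2.5,0,0,-3,0],[2.5,0,0,-5,0],[2.5,0,0,-5,0],[2.5,0,0,-5,0]]])

```text
t: 10.9
tool_pos: [0.5438, 0.0472, 0.0862]
tool_rot: [-2.878, 1.26, -0.0]
contact_force: [0.4, -0.6, -0.4]
opening: 0.0281
grip_force: 61.1
```

```bash
python3 - <<'E'
from h import *
d=cam('wrist');o=ctrl.get_obs()
print(o['tool_pos'],modules(d,o['tool_pos'][2]));print(pockets(d)); go(.6725+.0013,.0208-.0009,.08,-33.5)
E
```

```text
[0.54303269 0.04726808 0.08521924] {'y': [(array([0.5435, 0.0459]), array([21.4, 27.3]), np.float32(-47.3))], 'g': [(array([ 0.6246, -0.0292]), array([16.7, 19.2]), np.float32(-33.3))]}
[(array([0.6726, 0.0204]), array([36.3, 43.7]), np.float32(-34.0))]
t 10.95 shift cm [10.88 -7.75  0.5 ] turn -13.8 yaw -47.3 tilt 0.09
```

Request:
servo_tool(increments=[[[2.5,4,-2.9,0,-7],[2.5,8,-5.8,0,-13.8],[2.5,10.8,-7.75,0,-13.8],[2.5,10.8,-7.75,0.5,-13.8],[2.5,10.8,-7.75,0.5,-13.8]]])

```text
t: 11.45
tool_pos: [0.6724, 0.0204, 0.078]
tool_rot: [3.007, -0.905, -0.009]
contact_force: [-0.3, -0.7, -1.4]
opening: 0.0285
grip_force: 61.0
```

```bash
python3 - <<'E'
from h import *
d=cam('wrist');o=ctrl.get_obs()
print(o['tool_pos'],modules(d,o['tool_pos'][2]-.005),o['opening']);go(.6725,.0208,.048,-33.5)
E
```

```text
[0.67192789 0.02066194 0.07842552] {'y': [(array([0.6706, 0.0202]), array([22. , 28.3]), np.float32(-32.2))], 'g': [(array([ 0.6543, -0.0337]), array([18. , 22.6]), np.float32(-33.6))], 'b': [(array([ 0.6245, -0.0804]), array([18.4, 23.2]), np.float32(-35.4))]} 0.02865254901501714
t 11.5 shift cm [ 0.05 -0.05  3.04] turn 0.0 yaw -33.5 tilt 0.3
```

Request:
servo_tool(increments=[[[2.5,0.05,-0.1,1,0],[2.5,0.05,-0.1,2,0],[2.5,0.05,-0.1,2.6,0],[2.5,0.05,-0.1,3.0,0],[2.5,0.05,-0.1,3.0,0]]])

```text
t: 12.0
tool_pos: [0.6742, 0.0211, 0.0503]
tool_rot: [3.008, -0.905, -0.003]
contact_force: [0.1, 0.7, 0.3]
opening: 0.0284
grip_force: 61.0
```

Request:
servo_tool(increments=[[[4.6,0,0,0,0],[4.6,0,0,0,0],[4.6,0,0,-2,0],[4.6,0,0,-6,0],[4.6,0,0,-10,0]]])

```text
t: 12.5
tool_pos: [0.6745, 0.021, 0.1519]
tool_rot: [3.008, -0.905, -0.002]
contact_force: [0.4, 0.2, 0.0]
opening: 0.0462
grip_force: 0.0
```

```bash
python3 - <<'E'
from h import *
d=cam('wrist');o=ctrl.get_obs()
print(modules(d,.043));save(d,'w3.png'); go(.55,-.28,.25,-33.5)
E
```

```text
{'y': [(array([0.6722, 0.0211]), array([21.7, 27.9]), np.float32(-32.7))], 'g': [(array([ 0.6349, -0.0362]), array([22.1, 26.9]), np.float32(-33.6))], 'b': [(array([ 0.598 , -0.0938]), array([22.7, 28.8]), np.float32(-34.8))]}
t 12.55 shift cm [ 5.91 32.15 -8.93] turn 0.0 yaw -33.5 tilt 0.74
```

View pics/w3.png

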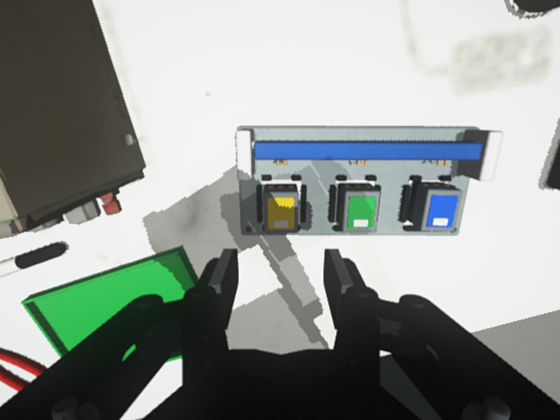

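The picture shows yellow (281,211), green (361,210) and blue (441,210) seated in the three pockets. Next, the console.

Request:
servo_tool(increments=[[[4.6,1,4.5,-2,0],[4.6,2,9,-4,0],[4.6,3,13.5,-6,0],[4.6,4,18,-8,0],[4.6,4.5,22.5,-10,0]]])

```text
t: 13.05
tool_pos: [0.5881, -0.1929, 0.2527]
tool_rot: [3.008, -0.905, 0.003]
contact_force: [-0.1, -0.2, -0.4]
opening: 0.0461
grip_force: 0.0
```

Request:
servo_tool(increments=[[[6,0.5,4.5,-1,0],[6,1,9,-2,0],[6,1,9,-2,0],[6,1,9,-2,0]]])

```text
t: 13.45
tool_pos: [0.5472, -0.2726, 0.272]
tool_rot: [-3.007, 0.908, -0.003]
contact_force: [-0.0, 0.1, 0.8]
opening: 0.0599
grip_force: 0.0
```

```bash
python3 - <<'E'
from h import *
d=cam('wrist');save(d,'w4.png');print(ctrl.get_obs()['tool_pos'],d['c'])
E
```

```text
[ 0.54742249 -0.27155345  0.27129731] [ 0.61085651 -0.31648866  0.39623092]
```

View pics/w4.png

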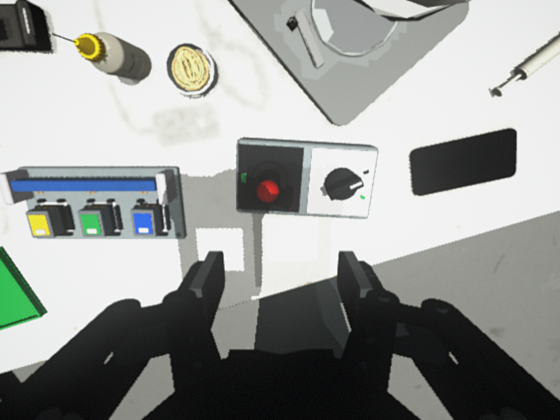

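The picture shows the console with corners about (240,138), (379,147), (372,217), (237,210), the ball at (268,190), the knob at (345,183) with its bar pointing up-right to the black mark (367,172), and the green mark at (362,197). Phone is to the right, bottle and tin above left.

```bash
cat >> h.py <<'E'
def ball(d):
    h=cv2.cvtColor(d['img'],cv2.COLOR_RGB2HSV)
    m=((h[...,0]<6)|(h[...,0]>174))&(h[...,1]>150)&(h[...,2]>60)
    c=max(blobs(m,30),key=len);return cv2.minEnclosingCircle(c.astype(np.float32))
E
python3 - <<'E'
from h import *
d=cam('wrist');im=cv2.cvtColor(d['img'],cv2.COLOR_RGB2BGR)
S=cam('side')
(c,r),(c2,r2)=ball(d),ball(S)
print('ball',c,r,at(d,*c,.096).round(4),c2,r2,tri([(d,*c),(S,*c2)]).round(4))
x0,y0=225,130
cv2.imwrite('pics/c2.png',cv2.resize(im[130:225,225:390],None,fx=4.8,fy=4.8,interpolation=cv2.INTER_CUBIC))
P=np.array([at(d,*p,.036)[:2] for p in((240,138),(379,147),(372,217),(237,210))]);print(P.round(4),P.mean(0))
E
```

```text
ball (269.008056640625, 189.53628540039062) 10.291301727294922 [ 0.5549 -0.2634  0.096 ] (214.6842041015625, 335.0526428222656) 25.39068603515625 [ 0.6572 -0.0929 -0.3603]
[[ 0.6161 -0.2598]
 [ 0.5138 -0.395 ]
 [ 0.4383 -0.345 ]
 [ 0.5439 -0.2028]] [ 0.52802727 -0.30063477]
```

View pics/c2.png

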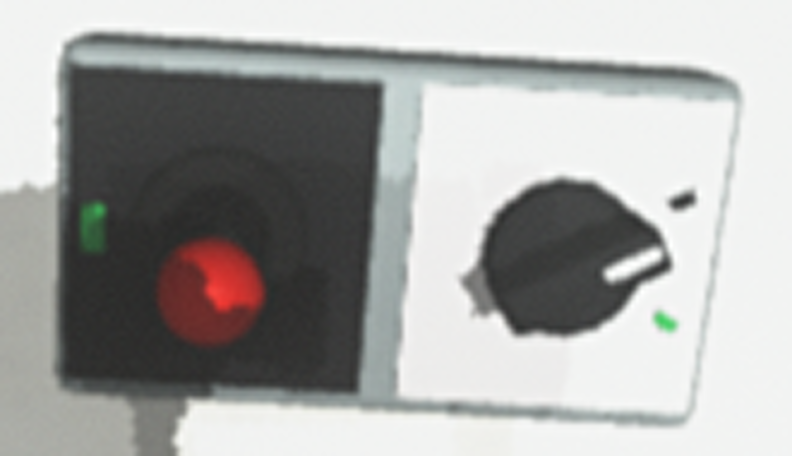

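```bash
python3 - <<'E'
from h import *
d=cam('wrist');S=cam('side')
f=lambda x,y:(x/4.8+225,y/4.8+130)
W=lambda p,z=.036:at(d,*f(*p),z)[:2]
B=[W(p) for p in((68,68),(384,85),(360,392),(62,378))];Wt=[W(p) for p in((424,85),(738,103),(690,417),(397,395))]
print('panels',np.round(B,4).tolist(),np.round(Wt,4).tolist())
bc,wc=np.mean(B,0),np.mean(Wt,0);v=bc-wc;print(bc,wc,np.linalg.norm(v),'console y ang',np.degrees(np.arctan2(v[1],v[0])),'centre',(bc+wc)/2)
print('disc',W((560,258),.043),'blackmark',W((682,200)),'green',W((665,320)),'stick green',W((93,227)))
print('pointer ends',W((662,250),.068),W((606,275),.068))
c,_=ball(d);print('ball',tri([(d,*c),(S,308,177)]).round(4),proj(S,[.555,-.263,.096]))
E
```

```text
panels [[0.6107, -0.2535], [0.5631, -0.318], [0.4969, -0.2691], [0.5446, -0.2039]] [[0.5575, -0.3265], [0.5096, -0.391], [0.4412, -0.3405], [0.4906, -0.277]]
[ 0.55382812 -0.26111397] [ 0.4997528  -0.33375475] 0.09055839973915412 console y ang 53.335232739160006 centre [ 0.52679046 -0.29743436]
disc [ 0.5016169  -0.33259521] blackmark [ 0.49539771 -0.36717612] green [ 0.46923174 -0.34796774] stick green [ 0.57387537 -0.23502286]
pointer ends [ 0.49770985 -0.35269372] [ 0.49970504 -0.3384692 ]
ball [ 0.5553 -0.2641  0.094 ] [308.24418473 176.50663505]
```

```bash
python3 - <<'E'
from h import *
go(.5005,-.333,.15,82); print(ctrl.get_obs()['q'].round(2))
E
```

```text
t 13.7 shift cm [-0.49  7.83 12.05] turn 64.6 yaw -33.4 tilt 0.05
[-0.58  0.01  1.62  0.    1.51  1.57]
```

Request:
servo_tool(increments=[[[5,0,2,0,-8.5],[5,0,4,0,-17],[5,-0.2,6,0,-25.5],[5,-0.5,7.8,0,-34],[5,-0.5,7.8,0,-42.5]]])

```text
t: 14.2
tool_pos: [0.4995, -0.3344, 0.2707]
tool_rot: [3.131, 0.256, -0.001]
contact_force: [0.4, 0.3, 0.7]
opening: 0.05
grip_force: 0.0
```

Request:
servo_tool(increments=[[[5,0,0,2,-8.5],[5,0,0,4,-17],[5,0,0,6,-25.5],[5,0,0,8,-34],[5,0,0,10,-42.5]]])

```text
t: 14.7
tool_pos: [0.5006, -0.3329, 0.1699]
tool_rot: [-2.824, -1.376, 0.0]
contact_force: [-0.2, -0.1, 0.0]
opening: 0.0504
grip_force: 0.0
```

Request:
servo_tool(increments=[[[5,0,0,1,-8.5],[5,0,0,2,-17],[5,0,0,2,-25.5],[5,0,0,2,-30.5],[5,0,0,2,-30.5]]])

```text
t: 15.2
tool_pos: [0.5006, -0.333, 0.1506]
tool_rot: [-2.369, -2.062, 0.0]
contact_force: [-0.3, 0.1, -0.2]
opening: 0.0499
grip_force: 0.0
```

```bash
python3 - <<'E'
from h import *
d=cam('wrist');save(d,'w5.png');go(.5005,-.333,.066,82);print(proj(d,[.5005,-.333,.068]))
print({k:v for k,v in modules(d,.043).items()})
E
```

```text
t 15.25 shift cm [ 0.01 -0.    8.48] turn -0.0 yaw 82.0 tilt 0.03
[280.15056458 218.71318627]
{}
```

View pics/w5.png

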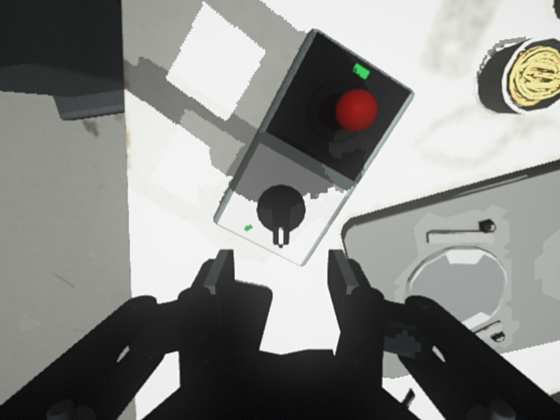

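The knob bar at (281,218) is upright in the image, centred between the fingers, with its pointer towards them. Descend and grip.

Request:
servo_tool(increments=[[[5,0,0,3,0],[5,0,0,6,0],[5,0,0,8,0],[5,0,0,8.4,0],[5,0,0,8.4,0]]])

```text
t: 15.75
tool_pos: [0.5, -0.3334, 0.0665]
tool_rot: [-2.37, -2.06, 0.0]
contact_force: [-0.2, -0.3, 0.6]
opening: 0.0503
grip_force: 0.0
```

Request:
servo_tool(increments=[[[1,0,0,0,0],[1,0,0,0,0],[1,0,0,0,0],[1,0,0,0,0],[1,0,0,0,0]]], newtons=30)

```text
t: 16.25
tool_pos: [0.5005, -0.3346, 0.069]
tool_rot: [2.37, 2.06, -0.0]
contact_force: [-2.0, 1.0, 5.0]
opening: 0.0124
grip_force: 32.2
```

Request:
servo_tool(increments=[[[1,0,0,-0.1,8],[1,0,0,-0.1,16],[1,0,0,-0.1,24],[1,0,0,-0.1,32],[1,0,0,-0.1,40]]])

```text
t: 16.75
tool_pos: [0.4993, -0.334, 0.069]
tool_rot: [-2.935, -1.117, 0.003]
contact_force: [-6.2, 2.0, 5.6]
opening: 0.0122
grip_force: 32.1
```

Request:
servo_tool(increments=[[[1,0,0,0,8],[1,0,0,0,16],[1,0,0,0,17],[1,0,0,0,17]]])

```text
t: 17.15
tool_pos: [0.499, -0.3336, 0.069]
tool_rot: [-3.065, -0.679, 0.004]
contact_force: [-6.6, 3.7, 6.3]
opening: 0.0124
grip_force: 32.3
```

Request:
servo_tool(increments=[[[5,0,0,0,0],[5,0,0,0,0],[5,0,0,0,0],[5,0,0,-3,0],[5,0,0,-7,0]]])

```text
t: 17.65
tool_pos: [0.4986, -0.3326, 0.1358]
tool_rot: [-3.062, -0.679, 0.006]
contact_force: [0.6, -0.2, -0.1]
opening: 0.0499
grip_force: 0.0
```

```bash
python3 - <<'E'
from h import *
d=cam('wrist');save(d,'w6.png');print(ctrl.get_obs()['tool_pos'])
go(.5545,-.2625,.2,-36.7)
E
```

```text
[ 0.50283806 -0.33611055  0.1461565 ]
t 17.7 shift cm [ 7.82 -4.44 -5.39] turn 61.7 yaw 25.0 tilt 0.55
```

View pics/w6.png

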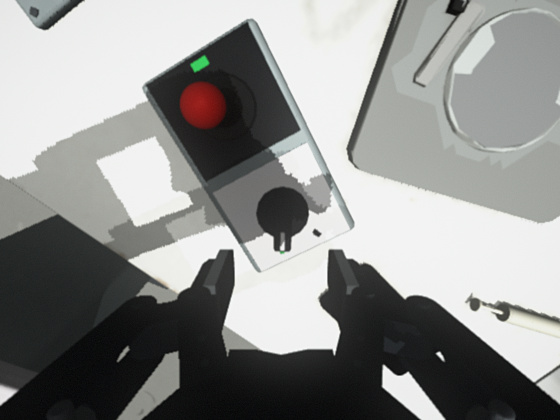

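The pointer now lies on the green mark at (281,250) and the black mark is at (317,233), so the knob is at test. Next, the stick.

Request:
servo_tool(increments=[[[5,1,-0.6,-2,8.5],[5,3,-1.8,-3,17],[5,5,-3,-4,25.5],[5,7,-4,-4,34],[5,7.82,-4.44,-4,42]]])

```text
t: 18.2
tool_pos: [0.5537, -0.2595, 0.179]
tool_rot: [3.106, -0.471, 0.004]
contact_force: [-1.0, -0.4, 0.2]
opening: 0.05
grip_force: 0.0
```

Request:
servo_tool(increments=[[[5,0,0,0,8.5],[5,0,0,0,17],[5,0,0,0,19.7],[5,0,0,0,19.7]]])

```text
t: 18.6
tool_pos: [0.5525, -0.2607, 0.1782]
tool_rot: [2.982, -0.988, 0.001]
contact_force: [0.3, 0.2, 0.1]
opening: 0.0503
grip_force: 0.0
```

```bash
python3 - <<'E'
from h import *
d=cam('wrist');c,r=ball(d);print(c,r,at(d,*c,.096));go(*at(d,*c,.096)[:2],.098,-36.7)
print(modules(d,.043))
E
```

```text
(278.8846130371094, 218.5128173828125) 15.325439453125 [ 0.55474773 -0.26246087  0.096     ]
t 18.65 shift cm [0.29 0.   8.01] turn 0.1 yaw -36.6 tilt 0.03
{'y': [(array([ 0.7142, -0.2562]), array([22.9, 36.1]), np.float32(-57.3)), (array([ 0.7907, -0.1802]), array([25.3, 28.3]), np.float32(-52.5))], 'g': [(array([ 0.6353, -0.0354]), array([22.4, 28.2]), np.float32(-33.9))], 'b': [(array([ 0.5987, -0.0928]), array([23. , 28.3]), np.float32(-35.4))]}
```

Ball, green and blue are all where expected. Descend over the ball, then push left.

Request:
servo_tool(increments=[[[5,0.25,0,3,0],[5,0.25,0,6,0],[5,0.25,0,8,0],[5,0.25,0,8,0]]])

```text
t: 19.05
tool_pos: [0.5519, -0.2608, 0.0941]
tool_rot: [-2.981, 0.987, 0.011]
contact_force: [0.2, -0.4, -1.2]
opening: 0.0498
grip_force: 0.0
```

Request:
servo_tool(increments=[[[5,0,-0.8,0,0],[5,0,-1.6,0,0],[5,0,-2.3,0,0],[5,0,-2.9,0,0],[5,0,-3.1,0,0]]])

```text
t: 19.55
tool_pos: [0.5737, -0.2374, 0.0995]
tool_rot: [2.981, -0.987, 0.003]
contact_force: [-1.2, -3.7, 1.7]
opening: 0.0499
grip_force: 1.6
```

```bash
python3 - <<'E'
from h import *
d=cam('wrist');c,r=ball(d);p=at(d,*c,.0935);o=ctrl.get_obs();print(c,r,p,o['tool_pos'],o['contact_force'],o['t'])
u=np.array([np.cos(np.radians(53.3)),np.sin(np.radians(53.3))]);w=np.array([u[1],-u[0]])
v=p[:2]-[.5547,-.2625];print('left',v@u,'fwd',v@w,'lean',np.arcsin(v@u/.056)); save(d,'w7.png')
E
```

```text
(307.6170349121094, 277.0106506347656) 23.19577980041504 [ 0.56374394 -0.24876915  0.0935    ] [ 0.57352134 -0.23729332  0.09916947] [-2.61466063 -2.5269762   1.64767068] 19.6
left 0.016413946080361744 fwd -0.0009546956364463495 lean 0.2974740978571021
```

View pics/w7.png

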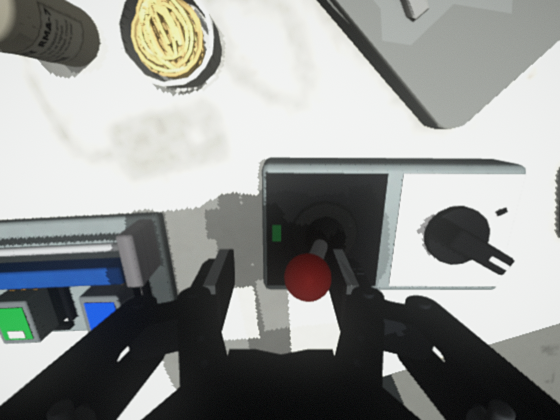

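The right finger leans the ball at (307,277) over to about 0.30 rad, and the knob pointer is still at test. Press 1.5 mm more and hold 6 s.

Request:
servo_tool(increments=[[[5,0,-0.15,0,0],[5,0,-0.15,0,0],[5,0,-0.15,0,0],[5,0,-0.15,0,0],[5,0,-0.15,0,0]]])

```text
t: 20.1
tool_pos: [0.5735, -0.2363, 0.0981]
tool_rot: [2.982, -0.989, -0.0]
contact_force: [-1.7, -3.1, 1.9]
opening: 0.0499
grip_force: 1.6
```

Request:
servo_tool(increments=[[[5,0,0,0,0],[5,0,0,0,0],[5,0,0,0,0],[5,0,0,0,0],[5,0,0,0,0]]])

```text
t: 20.6
tool_pos: [0.5736, -0.2361, 0.0981]
tool_rot: [2.982, -0.989, -0.0]
contact_force: [-1.0, -3.4, 2.3]
opening: 0.05
grip_force: 1.6
```

Request:
servo_tool(increments=[[[5,0,0,0,0],[5,0,0,0,0],[5,0,0,0,0],[5,0,0,0,0],[5,0,0,0,0]]])

```text
t: 21.1
tool_pos: [0.5736, -0.2361, 0.0981]
tool_rot: [-2.982, 0.989, -0.0]
contact_force: [-1.1, -2.8, 1.6]
opening: 0.05
grip_force: 1.6
```

Request:
servo_tool(increments=[[[5,0,0,0,0],[5,0,0,0,0],[5,0,0,0,0],[5,0,0,0,0],[5,0,0,0,0]]])

```text
t: 21.6
tool_pos: [0.5736, -0.2361, 0.0981]
tool_rot: [-2.982, 0.989, 0.0]
contact_force: [-2.0, -2.5, 2.0]
opening: 0.0499
grip_force: 1.6
```

Request:
servo_tool(increments=[[[5,0,0,0,0],[5,0,0,0,0],[5,0,0,0,0],[5,0,0,0,0],[5,0,0,0,0]]])

```text
t: 22.1
tool_pos: [0.5736, -0.2361, 0.0981]
tool_rot: [-2.982, 0.989, 0.0]
contact_force: [-2.0, -2.8, 1.9]
opening: 0.0498
grip_force: 1.6
```

Request:
servo_tool(increments=[[[5,0,0,0,0],[5,0,0,0,0],[5,0,0,0,0],[5,0,0,0,0],[5,0,0,0,0]]])

```text
t: 22.6
tool_pos: [0.5736, -0.2361, 0.0981]
tool_rot: [-2.982, 0.989, 0.0]
contact_force: [-1.8, -2.5, 2.0]
opening: 0.05
grip_force: 1.6
```

Request:
servo_tool(increments=[[[5,0,0,0,0],[5,0,0,0,0],[5,0,0,0,0],[5,0,0,0,0],[5,0,0,0,0]]])

```text
t: 23.1
tool_pos: [0.5736, -0.2361, 0.0981]
tool_rot: [-2.982, 0.989, 0.0]
contact_force: [-2.6, -3.8, 2.3]
opening: 0.0499
grip_force: 1.7
```

Request:
servo_tool(increments=[[[5,0,0,0,0],[5,0,0,0,0],[5,0,0,0,0],[5,0,0,0,0],[5,0,0,0,0]]])

```text
t: 23.6
tool_pos: [0.5736, -0.2361, 0.0981]
tool_rot: [-2.982, 0.989, 0.0]
contact_force: [-2.6, -3.2, 1.3]
opening: 0.0498
grip_force: 1.7
```

Request:
servo_tool(increments=[[[5,0,0,0,0],[5,0,0,0,0],[5,0,0,0,0],[5,0,0,0,0],[5,0,0,0,0]]])

```text
t: 24.1
tool_pos: [0.5736, -0.2361, 0.0981]
tool_rot: [-2.982, 0.989, 0.0]
contact_force: [-2.3, -2.9, 2.2]
opening: 0.0499
grip_force: 1.7
```

Request:
servo_tool(increments=[[[5,0,0,0,0],[5,0,0,0,0],[5,0,0,0,0],[5,0,0,0,0],[5,0,0,0,0]]])

```text
t: 24.6
tool_pos: [0.5736, -0.2361, 0.0981]
tool_rot: [-2.982, 0.989, 0.0]
contact_force: [-1.7, -3.4, 1.6]
opening: 0.0499
grip_force: 1.7
```

Request:
servo_tool(increments=[[[5,0,0,0,0],[5,0,0,0,0],[5,0,0,0,0],[5,0,0,0,0],[5,0,0,0,0]]])

```text
t: 25.1
tool_pos: [0.5736, -0.2361, 0.0981]
tool_rot: [-2.982, 0.989, 0.0]
contact_force: [-0.8, -2.3, 2.0]
opening: 0.0502
grip_force: 1.7
```

Request:
servo_tool(increments=[[[5,0,0,0,0],[5,0,0,0,0],[5,0,0,0,0],[5,0,0,0,0],[5,0,0,0,0]]])

```text
t: 25.6
tool_pos: [0.5737, -0.2361, 0.0981]
tool_rot: [2.982, -0.988, 0.0]
contact_force: [-1.8, -2.5, 1.5]
opening: 0.05
grip_force: 1.7
```

```bash
python3 - <<'E'
from h import *
d=cam('wrist');c,r=ball(d);p=at(d,*c,.093);o=ctrl.get_obs();print(o['t'],o['contact_force'])
u=np.array([np.cos(np.radians(53.3)),np.sin(np.radians(53.3))])
v=p[:2]-[.5547,-.2625];print('lean',np.arcsin(v@u/.056));print(modules(d,.043))
S=cam('scene');print(modules(S,.043,amin=20)) 
E
```

```text
25.65 [-2.02339244 -4.00025093  1.79337586]
lean 0.31488959896030005
{'g': [(array([ 0.6349, -0.0349]), array([22.6, 28.6]), np.float32(-34.4))], 'b': [(array([ 0.6005, -0.0939]), array([22.9, 23.6]), np.float32(-36.2))]}
{'y': [(array([0.6688, 0.0209]), array([25.5, 27.4]), np.float32(-37.9))], 'g': [(array([ 0.6329, -0.0365]), array([25.2, 26.9]), np.float32(-23.4))]}
```

Held at about 0.315 rad for 6 s with the modules in place. Release.

Request:
servo_tool(increments=[[[5,0,0.8,0,0],[5,0,1.6,0,0],[5,0,2.4,0,0],[5,0,3.2,0,0],[5,0,3.2,0,0]]])

```text
t: 26.2
tool_pos: [0.5538, -0.2625, 0.0979]
tool_rot: [-2.981, 0.991, 0.001]
contact_force: [-0.4, 0.3, -0.3]
opening: 0.0499
grip_force: 0.0
```

Request:
servo_tool(increments=[[[5,0,0,-3,0],[5,0,0,-7,0],[5,0,0,-8,0],[5,0,0,-8,0]]])

```text
t: 26.6
tool_pos: [0.556, -0.2625, 0.1811]
tool_rot: [2.981, -0.988, 0.009]
contact_force: [-0.1, -0.1, 0.0]
opening: 0.0499
grip_force: 0.0
```

```bash
python3 - <<'E'
from h import *
d=cam('wrist');c,r=ball(d);print('ball',at(d,*c,.096),modules(d,.043));go(.5005,-.333,.17,25)
E
```

```text
ball [ 0.55500567 -0.26225002  0.096     ] {'y': [(array([ 0.7183, -0.2561]), array([20.3, 32.2]), np.float32(-78.6)), (array([ 0.7921, -0.1782]), array([28.2, 31.4]), np.float32(37.7))], 'g': [(array([ 0.6351, -0.0355]), array([22.3, 28.2]), np.float32(-33.4))], 'b': [(array([ 0.5984, -0.0927]), array([22.9, 28.7]), np.float32(-35.3))]}
t 26.65 shift cm [-0.11  8.95  0.86] turn -61.7 yaw -36.7 tilt 0.09
```

Request:
servo_tool(increments=[[[5,0,2.5,0,-8.5],[5,0,5,0,-17],[5,0,7.5,0,-25.5],[5,-0.1,8.95,0.8,-34],[5,-0.1,8.95,0.8,-42.5]]])

```text
t: 27.15
tool_pos: [0.4976, -0.333, 0.1659]
tool_rot: [-3.133, -0.165, 0.008]
contact_force: [0.6, -0.4, 0.2]
opening: 0.0503
grip_force: 0.0
```

Request:
servo_tool(increments=[[[5,0,0,0,-8.5],[5,0,0,0,-17],[5,0,0,0,-19.3],[5,0,0,0,-19.3]]])

```text
t: 27.55
tool_pos: [0.4992, -0.332, 0.1672]
tool_rot: [-3.063, -0.682, 0.004]
contact_force: [0.1, 0.5, -0.0]
opening: 0.0502
grip_force: 0.0
```

```bash
python3 - <<'E'
from h import *
go(.5005,-.333,.067,24.8)
E
```

```text
t 27.55 shift cm [ 0.1   0.19 10.02] turn 0.3 yaw 25.1 tilt 0.26
```

Request:
servo_tool(increments=[[[5,0.05,0.1,4,0],[5,0.05,0.1,7,0],[5,0.05,0.1,9.5,0],[5,0.05,0.1,10,0],[5,0.05,0.1,10,0]]])

```text
t: 28.05
tool_pos: [0.5001, -0.3327, 0.0681]
tool_rot: [-3.063, -0.682, 0.004]
contact_force: [0.3, 0.7, 1.0]
opening: 0.0504
grip_force: 0.0
```

Request:
servo_tool(increments=[[[1,0,0,0,0],[1,0,0,0,0],[1,0,0,0,0],[1,0,0,0,0],[1,0,0,0,0]]])

```text
t: 28.55
tool_pos: [0.5013, -0.3326, 0.0722]
tool_rot: [-3.064, -0.682, -0.0]
contact_force: [-4.1, 6.2, 7.8]
opening: 0.0123
grip_force: 31.6
```

Request:
servo_tool(increments=[[[1,0,0,-0.1,-8],[1,0,0,-0.1,-16],[1,0,0,-0.1,-24],[1,0,0,-0.1,-32],[1,0,0,-0.1,-40]]])

```text
t: 29.05
tool_pos: [0.501, -0.3323, 0.0722]
tool_rot: [-2.641, -1.697, -0.001]
contact_force: [-3.0, 5.8, 3.4]
opening: 0.0119
grip_force: 31.1
```

Request:
servo_tool(increments=[[[1,0,0,0,-8],[1,0,0,0,-16],[1,0,0,0,-17],[1,0,0,0,-17]]])

```text
t: 29.45
tool_pos: [0.5009, -0.3322, 0.0722]
tool_rot: [-2.366, -2.062, -0.002]
contact_force: [-3.4, 6.7, 3.4]
opening: 0.012
grip_force: 31.1
```

Request:
servo_tool(increments=[[[5,0,0,0,0],[5,0,0,0,0],[5,0,0,0,0],[5,0,0,-4,0],[5,0,0,-8,0]]])

```text
t: 29.95
tool_pos: [0.5002, -0.333, 0.1504]
tool_rot: [-2.367, -2.061, 0.001]
contact_force: [0.8, -1.5, 0.7]
opening: 0.0502
grip_force: 0.0
```

```bash
python3 - <<'E'
from h import *
d=cam('wrist');save(d,'w8.png');go(.5984,-.0928,.17,-33.5);print(ctrl.get_obs()['q'].round(2))
E
```

```text
t 30.0 shift cm [25.4   6.01 -1.06] turn -64.4 yaw 82.1 tilt 0.66
[-0.71  0.07  1.75 -0.    1.31 -0.57]
```

View pics/w8.png

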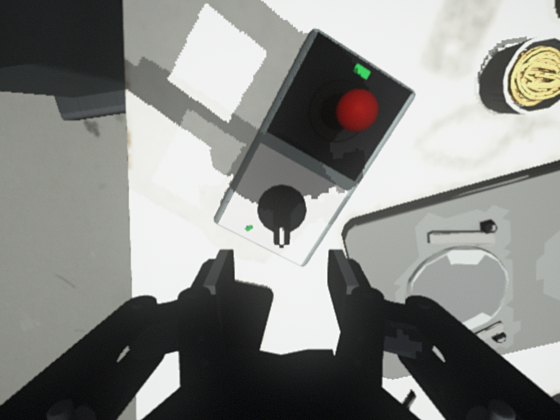

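The knob bar at (281,218) again lies as at the start, off, with the green mark free at (248,228); the ball is centred. Now back to the jig.

Request:
servo_tool(increments=[[[5,4,1,-3,8.5],[5,8,2,-6,17],[5,12,3,-8,25.5],[5,16,4,-8,34],[5,20,5,-8,42.5]]])

```text
t: 30.5
tool_pos: [0.5794, -0.1413, 0.2331]
tool_rot: [2.957, 1.054, 0.005]
contact_force: [1.2, -0.5, -0.8]
opening: 0.0501
grip_force: 0.0
```

```bash
python3 - <<'E'
from h import *
go(.5984,-.0928,.2,-33.5)
E
```

```text
t 30.5 shift cm [ 4.53 -2.56  3.31] turn 72.7 yaw 39.2 tilt 0.23
```

Request:
servo_tool(increments=[[[5,1.5,-0.8,1,8.5],[5,3,-1.6,2,17],[5,4.4,-2.5,3,25.5],[5,4.4,-2.5,3.3,34],[5,4.4,-2.5,3.3,42.5]]])

```text
t: 31.0
tool_pos: [0.5959, -0.0945, 0.1972]
tool_rot: [-3.14, 0.087, 0.001]
contact_force: [0.5, 0.4, 0.5]
opening: 0.0501
grip_force: 0.0
```

Request:
servo_tool(increments=[[[5,0,0,0,8.5],[5,0,0,0,17],[5,0,0,0,25.5],[5,0,0,0,30.2],[5,0,0,0,30.2]]])

```text
t: 31.5
tool_pos: [0.5963, -0.0952, 0.1983]
tool_rot: [3.012, -0.894, 0.001]
contact_force: [0.2, 0.3, -0.7]
opening: 0.0499
grip_force: 0.0
```

```bash
cat >> h.py <<'E'
def tray(d):
    h=cv2.cvtColor(d['img'],cv2.COLOR_RGB2HSV)
    m=(h[...,0]>50)&(h[...,0]<80)&(h[...,1]>120)&(h[...,2]>40)
    c=max(blobs(m,100),key=cv2.contourArea);return rect(d,c,.014),c.min(0),c.max(0)
E
python3 - <<'E'
from h import *
d=cam('wrist');print(modules(d,.043));go(.5984,-.0928,.046,-33.5);print(tray(d));print('scene',tray(cam('scene')));print('side',tray(cam('side')))
E
```

```text
{'y': [(array([0.6718, 0.0217]), array([22.7, 28. ]), np.float32(-33.1))], 'g': [(array([ 0.635 , -0.0357]), array([22.1, 26.9]), np.float32(-33.1))], 'b': [(array([ 0.5986, -0.0935]), array([21.9, 28.1]), np.float32(-36.3))]}
t 31.55 shift cm [ 0.04 -0.32 15.23] turn 0.5 yaw -33.0 tilt 0.04
((array([0.64883783, 0.23331326]), [124.62850952148438, 180.98622131347656], np.float32(75.29846)), array([  0, 231], dtype=int32), array([116, 351], dtype=int32))
scene ((array([0.64168872, 0.24240613]), [124.25455474853516, 178.97193908691406], np.float32(75.47751)), array([166, 235], dtype=int32), array([225, 279], dtype=int32))
side ((array([0.64940521, 0.24885431]), [124.82537841796875, 188.8216552734375], np.float32(75.331726)), array([203, 260], dtype=int32), array([284, 317], dtype=int32))
```

Request:
servo_tool(increments=[[[4.6,0.1,-0.25,4,1],[4.6,0.1,-0.25,8,1],[4.6,0.1,-0.25,12,1],[4.6,0.1,-0.25,15,1],[4.6,0.1,-0.25,15.1,1]]])

```text
t: 32.15
tool_pos: [0.5942, -0.0924, 0.0417]
tool_rot: [3.004, -0.919, -0.016]
contact_force: [-0.8, -0.7, 0.1]
opening: 0.0461
grip_force: 0.0
```

Request:
servo_tool(increments=[[[2.5,0,0,0,0],[2.5,0,0,0,0],[2.5,0,0,0,0],[2.5,0,0,-0.1,0]]], newtons=60)

```text
t: 32.55
tool_pos: [0.599, -0.0936, 0.0496]
tool_rot: [-3.004, 0.92, -0.003]
contact_force: [-1.0, 1.5, -1.5]
opening: 0.0286
grip_force: 62.2
```

Request:
servo_tool(increments=[[[2.5,0,0,-3,0],[2.5,0,0,-7,0],[2.5,0,0,-10,0],[2.5,0,0,-10,0]]])

```text
t: 32.95
tool_pos: [0.6027, -0.0949, 0.1563]
tool_rot: [-3.004, 0.921, -0.023]
contact_force: [1.0, 0.7, 0.1]
opening: 0.0285
grip_force: 62.3
```

```bash
python3 - <<'E'
from h import *
d=cam('wrist');o=ctrl.get_obs();print(modules(d,o['tool_pos'][2]-.003));
a=np.radians(75.4);u=np.array([np.cos(a),np.sin(a)])
for k in(57,0,-57):print(k,np.array([.645,.243])+u*k/1000)
go(*(np.array([.645,.243])+u*.057),.15,-14.6)
E
```

```text
{'b': [(array([ 0.6015, -0.0957]), array([22.4, 28.6]), np.float32(-34.2))]}
57 [0.65936795 0.29815942]
0 [0.645 0.243]
-57 [0.63063205 0.18784058]
t 33.0 shift cm [-17.17 -35.78   0.26] turn -19.5 yaw -34.1 tilt 0.56
```

```bash
python3 - <<'E'
from h import *
S=cam('scene')
for p in((171,235),(210,217)):print('bottom front',at(S,*p,0).round(3))
D=cam('side')
# front top corners: scene (166,196),(206,188)? side (103,196),(183,243); bottom side (163,272),(214,245)
for p in((163,272),(214,246)):print('side bottom',at(D,*p,0).round(3))
b=at(S,210,217,0)
for z in(.06,.08,.1,.12):print(z,proj(S,[b[0],b[1],z]),proj(D,[b[0],b[1],z]))
E
```

```text
bottom front [0.783 0.261 0.   ]
bottom front [0.767 0.106 0.   ]
side bottom [0.874 0.2   0.   ]
side bottom [0.787 0.06  0.   ]
0.06 [207.7814832  206.47999901] [213.53624369 235.2540226 ]
0.08 [207.012744  202.8277672] [212.77452944 228.43231618]
0.1 [206.22870692 199.09915467] [211.99959763 221.49690594]
0.12 [205.42894249 195.29188219] [211.21108461 214.44477254]
```

```bash
python3 - <<'E'
import cv2
a=cv2.imread('pics/scene0.png')[140:285,130:320];cv2.imwrite('pics/c3.png',cv2.resize(a,None,fx=4,fy=4,interpolation=cv2.INTER_CUBIC))
E
```

```text
(no output)
```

View pics/c3.png

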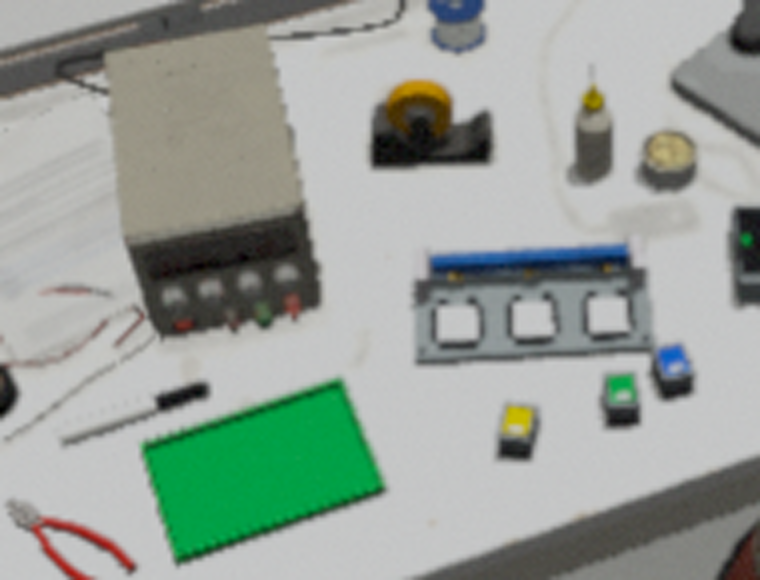

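The crop shows the power supply behind the tray, about 13 cm tall; its face is at least 13 cm behind the tray slots, so there is clearance. Carry blue to the tray.

Request:
servo_tool(increments=[[[2.5,-2,-4,0,-4],[2.5,-4,-8,0,-8],[2.5,-6,-12.2,0,-12],[2.5,-8,-16.5,0,-16],[2.5,-10,-20.8,0,-19.5]]])

```text
t: 33.6
tool_pos: [0.631, 0.1364, 0.1459]
tool_rot: [3.116, -0.395, -0.004]
contact_force: [1.0, 0.0, -0.0]
opening: 0.0286
grip_force: 62.3
```

```bash
python3 - <<'E'
from h import *
d=cam('wrist');print(tray(d),ctrl.get_obs()['opening']);go(.6594,.298,.15,-14.6)
E
```

```text
((array([0.65079187, 0.23785373]), [122.35830688476562, 182.6170654296875], np.float32(75.52899)), array([ 54, 141], dtype=int32), array([265, 267], dtype=int32)) 0.028185874171630952
t 33.65 shift cm [ -1.04 -15.7   -0.31] turn 0.5 yaw -14.1 tilt 0.31
```

Request:
servo_tool(increments=[[[2.5,-0.1,-4.5,1,0.5],[2.5,-0.3,-9,3,0.5],[2.5,-0.5,-13,5,0.5],[2.5,-0.56,-15.2,6,0.5],[2.5,-0.56,-15.2,6,0.5]]])

```text
t: 34.15
tool_pos: [0.6623, 0.2853, 0.083]
tool_rot: [3.113, -0.407, -0.01]
contact_force: [-0.5, -1.1, -1.6]
opening: 0.0281
grip_force: 62.2
```

```bash
python3 - <<'E'
from h import *
d=cam('wrist');print(tray(d));o=ctrl.get_obs();print(modules(d,o['tool_pos'][2]-.004).get('b'));go(.6629,.2922,.042,-14.6);save(d,'w9.png')
E
```

```text
((array([0.65054694, 0.23864908]), [124.17655181884766, 182.35557556152344], np.float32(75.384796)), array([212, 137], dtype=int32), array([490, 300], dtype=int32))
[(array([0.663 , 0.2834]), array([21.9, 28.1]), np.float32(-15.1))]
t 34.2 shift cm [-0.21 -0.83  4.26] turn -0.4 yaw -15.0 tilt 0.31
```

View pics/w9.png

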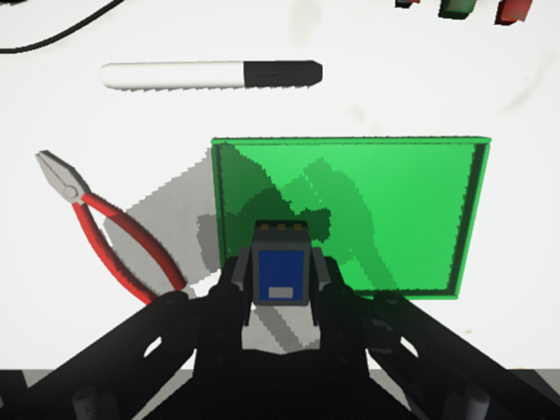

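The picture shows the tray (212–490, 137–300) empty below the held blue module at (281,278), with the cutters outside on the left. Lower and release.

Request:
servo_tool(increments=[[[2.5,-0.3,-0.5,1.5,0],[2.5,-0.3,-0.5,3,0],[2.5,-0.3,-0.5,3.8,0],[2.5,-0.3,-0.5,4.1,0],[2.5,-0.3,-0.5,4.1,0]]])

```text
t: 34.7
tool_pos: [0.6628, 0.2881, 0.0461]
tool_rot: [3.114, -0.413, -0.002]
contact_force: [-0.2, 0.6, 0.3]
opening: 0.0286
grip_force: 62.2
```

Request:
servo_tool(increments=[[[4.4,0,0,0,0],[4.4,0,0,0,0],[4.4,0,0,-2,0],[4.4,0,0,-6,0],[4.4,0,0,-10,0]]])

```text
t: 35.2
tool_pos: [0.663, 0.2888, 0.1493]
tool_rot: [3.114, -0.412, -0.0]
contact_force: [0.7, 0.8, 1.1]
opening: 0.0438
grip_force: 0.0
```

```bash
python3 - <<'E'
from h import *
d=cam('wrist');print(modules(d,.0355));go(.635,-.0357,.15,-33.5)
E
```

```text
{'b': [(array([0.663 , 0.2868]), array([22.3, 28.1]), np.float32(-15.8))]}
t 35.25 shift cm [ 5.34 32.34  0.81] turn 18.4 yaw -15.1 tilt 0.83
```

Request:
servo_tool(increments=[[[4.6,0.8,4.7,-1,4],[4.6,1.6,9.5,-1,8],[4.6,2.4,14.2,-1,12],[4.6,3.2,19,-1,16],[4.6,4,23.8,-1,18.4]]])

```text
t: 35.75
tool_pos: [0.6402, 0.047, 0.1596]
tool_rot: [-3.007, 0.907, -0.005]
contact_force: [0.4, -0.7, 0.9]
opening: 0.0464
grip_force: 0.0
```

Request:
servo_tool(increments=[[[4.6,0,4.3,0,0],[4.6,-1.5,8.6,1.8,0],[4.6,-1.5,8.6,1.8,0],[4.6,-1.5,8.6,1.8,0]]])

```text
t: 36.15
tool_pos: [0.5796, -0.0153, 0.14]
tool_rot: [-3.007, 0.907, -0.002]
contact_force: [0.9, 0.2, 0.9]
opening: 0.0461
grip_force: 0.0
```

```bash
python3 - <<'E'
from h import *
d=cam('wrist');m=modules(d,.043);print(m);go(*m['g'][0][0],.048,-33.5)
E
```

```text
{'y': [(array([0.6723, 0.0213]), array([22.6, 28. ]), np.float32(-32.7))], 'g': [(array([ 0.6351, -0.0357]), array([21.9, 27.1]), np.float32(-33.6))]}
t 36.2 shift cm [ 5.63 -1.23  9.34] turn -0.0 yaw -33.5 tilt 0.21
```

Request:
servo_tool(increments=[[[4.6,3,-0.6,0,0],[4.6,5.6,-1.2,1.5,0],[4.6,5.6,-1.2,5,0],[4.6,5.6,-1.2,9,0],[4.6,5.6,-1.2,9.2,0]]])

```text
t: 36.7
tool_pos: [0.6312, -0.0341, 0.0427]
tool_rot: [3.008, -0.902, -0.013]
contact_force: [-1.0, 0.4, -1.3]
opening: 0.0456
grip_force: 0.0
```

Request:
servo_tool(increments=[[[2.5,0,0,0,0],[2.5,0,0,0,0],[2.5,0,0,0,0],[2.5,0,0,-0.1,0]]])

```text
t: 37.1
tool_pos: [0.6345, -0.0357, 0.0503]
tool_rot: [-3.008, 0.905, -0.005]
contact_force: [-0.7, 0.3, -1.0]
opening: 0.0282
grip_force: 61.8
```

Request:
servo_tool(increments=[[[2.5,0,0,-3,0],[2.5,0,0,-7,0],[2.5,0,0,-9,0],[2.5,0,0,-9,0]]])

```text
t: 37.5
tool_pos: [0.6364, -0.0362, 0.1441]
tool_rot: [-3.007, 0.905, -0.016]
contact_force: [1.4, 0.5, -1.0]
opening: 0.0281
grip_force: 61.9
```

```bash
python3 - <<'E'
from h import *
d=cam('wrist');o=ctrl.get_obs();print(modules(d,o['tool_pos'][2]-.004));go(.650,.236,.10,-14.6)
E
```

```text
{'g': [(array([ 0.6358, -0.0372]), array([22.3, 27.6]), np.float32(-33.3))]}
t 37.55 shift cm [-13.75 -23.51   4.09] turn -18.9 yaw -33.5 tilt 0.31
```

Request:
servo_tool(increments=[[[2.5,-2.4,-4.1,0,-4],[2.5,-4.8,-8.2,0,-8],[2.5,-7.2,-12.3,0,-12],[2.5,-9.6,-16.4,1,-16],[2.5,-12,-20.4,3,-18.9]]])

```text
t: 38.05
tool_pos: [0.6457, 0.2019, 0.1079]
tool_rot: [-3.116, 0.395, -0.002]
contact_force: [0.1, 0.7, -0.6]
opening: 0.0282
grip_force: 61.9
```

```bash
python3 - <<'E'
from h import *
d=cam('wrist');o=ctrl.get_obs();print(modules(d,.0355).get('b'),modules(d,o['tool_pos'][2]-.004).get('g'));go(.6485,.231,.044,-14.6)
E
```

```text
[(array([0.6629, 0.2873]), array([22.6, 28.7]), np.float32(-17.9))] [(array([0.6436, 0.2009]), array([22.8, 28.3]), np.float32(-14.6))]
t 38.1 shift cm [ 0.08 -2.36  5.86] turn 0.5 yaw -14.1 tilt 0.42
```

Request:
servo_tool(increments=[[[2.5,0.1,-2.3,0,0.5],[2.5,0.1,-2.3,2,0.5],[2.5,0.1,-2.3,4.5,0.5],[2.5,0.1,-2.3,5.5,0.5],[2.5,0.1,-2.3,5.8,0.5]]])

```text
t: 38.6
tool_pos: [0.65, 0.2214, 0.0466]
tool_rot: [3.112, -0.412, -0.009]
contact_force: [-0.6, -0.1, -0.4]
opening: 0.0282
grip_force: 61.9
```

Request:
servo_tool(increments=[[[2.5,0,0,0,0],[4.2,0,0,0,0],[4.2,0,0,0,0],[4.2,0,0,-2,0],[4.2,0,0,-6,0]]])

```text
t: 39.1
tool_pos: [0.6502, 0.2213, 0.1077]
tool_rot: [3.112, -0.412, -0.01]
contact_force: [0.1, -0.1, -0.4]
opening: 0.0417
grip_force: 0.0
```

Request:
servo_tool(increments=[[[4.2,0,0,-4,0],[4.2,0,0,-4,0]]])

```text
t: 39.3
tool_pos: [0.6572, 0.2231, 0.1606]
tool_rot: [-3.109, 0.412, -0.023]
contact_force: [0.9, 0.5, 1.0]
opening: 0.0422
grip_force: 0.0
```

```bash
python3 - <<'E'
from h import *
d=cam('wrist');print(modules(d,.0355));go(.6723,.0213,.14,-33.3)
E
```

```text
{'y': [(array([0.67  , 0.0145]), array([23.5, 29.3]), np.float32(-33.2))], 'b': [(array([0.663 , 0.2874]), array([21.9, 28.7]), np.float32(-18.4))]}
t 39.35 shift cm [ 6.83 19.02  1.68] turn 18.2 yaw -15.1 tilt 0.63
```

```bash
sed -i 's/RETR_EXTERNAL/RETR_LIST/' h.py; python3 - <<'E'
from h import *
d=cam('wrist');print(modules(d,.0355))
c=np.array([.6505,.2386]);u=np.array([np.cos(np.radians(75.4)),np.sin(np.radians(75.4))]);w=np.array([u[1],-u[0]])
for k,v in modules(d,.0355).items():
    for q in v: print(k,'tray x,y',((q[0]-c)@w).round(4),((q[0]-c)@u).round(4))
go(.6723,.0213,.14,-33.3)
E
```

```text
{'y': [(array([0.67  , 0.0144]), array([23.5, 29.4]), np.float32(-33.1))], 'g': [(array([0.6531, 0.2195]), array([22.6, 28.9]), np.float32(-15.6))], 'b': [(array([0.663 , 0.2874]), array([21.8, 28.9]), np.float32(-18.5))]}
y tray x,y 0.0754 -0.212
g tray x,y 0.0073 -0.0178
b tray x,y -0.0002 0.0504
t 39.4 shift cm [ 6.99 18.94  1.38] turn 18.2 yaw -15.1 tilt 0.33
```

Request:
servo_tool(increments=[[[4.6,1,4.5,-0.5,5],[4.6,2,9,-0.5,10],[4.6,4,13.5,0,15],[4.6,6,18,1,18.2],[4.6,6.9,18.9,1.4,18.2]]])

```text
t: 39.9
tool_pos: [0.6688, 0.017, 0.134]
tool_rot: [3.006, -0.907, -0.005]
contact_force: [0.1, 0.4, -1.1]
opening: 0.0458
grip_force: 0.0
```

Request:
servo_tool(increments=[[[4.6,0,0,0,0],[4.6,0,0,0,0]]])

```text
t: 40.1
tool_pos: [0.6694, 0.0224, 0.1355]
tool_rot: [-3.01, 0.899, 0.003]
contact_force: [0.1, 0.0, 0.6]
opening: 0.0462
grip_force: 0.0
```

```bash
python3 - <<'E'
from h import *
d=cam('wrist');m=modules(d,.043);print(m);go(*m['y'][0][0],.048,-33.3)
E
```

```text
{'y': [(array([0.672 , 0.0213]), array([21.7, 27.8]), np.float32(-32.5))], 'b': [(array([0.6691, 0.2758]), array([19.9, 22.5]), np.float32(72.5))]}
t 40.15 shift cm [0.31 0.01 8.8 ] turn 0.1 yaw -33.2 tilt 0.06
```

Request:
servo_tool(increments=[[[4.6,0.25,0,3,0],[4.6,0.25,0,6,0],[4.6,0.25,0,8,0],[4.6,0.25,0,8.7,0],[4.6,0.25,0,8.7,0]]])

```text
t: 40.65
tool_pos: [0.6711, 0.0218, 0.0484]
tool_rot: [3.011, -0.897, -0.003]
contact_force: [-0.5, -0.4, 0.6]
opening: 0.0465
grip_force: 0.0
```

Request:
servo_tool(increments=[[[2.5,0,0,0,0],[2.5,0,0,0,0],[2.5,0,0,0,0],[2.5,0,0,-0.1,0]]])

```text
t: 41.05
tool_pos: [0.6727, 0.0201, 0.0516]
tool_rot: [-3.01, 0.9, -0.003]
contact_force: [0.2, -0.7, -0.7]
opening: 0.0285
grip_force: 60.9
```

Request:
servo_tool(increments=[[[2.5,0,0,-3,0],[2.5,0,0,-7,0],[2.5,0,0,-9,0],[2.5,0,0,-9,0]]])

```text
t: 41.45
tool_pos: [0.6746, 0.0199, 0.1455]
tool_rot: [-3.008, 0.899, -0.013]
contact_force: [0.4, -0.2, 0.9]
opening: 0.0282
grip_force: 61.0
```

```bash
python3 - <<'E'
from h import *
d=cam('wrist');o=ctrl.get_obs();print(modules(d,o['tool_pos'][2]-.004));
a=np.radians(75.4);u=np.array([np.cos(a),np.sin(a)]);t=np.array([.6505,.2386])-u*.068;print(t);go(*t,.10,-14.6)
E
```

```text
{'y': [(array([0.6735, 0.0191]), array([22.1, 27.7]), np.float32(-33.2))]}
[0.63335928 0.17279578]
t 41.5 shift cm [-11.72 -10.58   4.22] turn -18.7 yaw -33.3 tilt 0.22
```

Request:
servo_tool(increments=[[[2.5,-3,-2.6,0,-6],[2.5,-6,-5.2,0,-12],[2.5,-9,-8,1,-18.7],[2.5,-11.7,-10.5,3,-18.7],[2.5,-11.7,-10.5,4.2,-18.7]]])

```text
t: 42.0
tool_pos: [0.6281, 0.1757, 0.0939]
tool_rot: [3.117, -0.392, -0.01]
contact_force: [-0.2, -0.6, -0.2]
opening: 0.0279
grip_force: 61.0
```

Request:
servo_tool(increments=[[[2.5,0,0,0,0],[2.5,0,0,0,0]]])

```text
t: 42.2
tool_pos: [0.6312, 0.1712, 0.0968]
tool_rot: [3.115, -0.4, -0.004]
contact_force: [0.1, -0.6, -0.2]
opening: 0.0285
grip_force: 61.0
```

```bash
python3 - <<'E'
from h import *
d=cam('wrist');o=ctrl.get_obs();z=o['tool_pos'][2]-.0085
c=np.array([.6505,.2386]);a=np.radians(75.4);u=np.array([np.cos(a),np.sin(a)]);w=np.array([u[1],-u[0]])
print(tray(d)[0])
for k,zz in(('y',z),('g',.0355)):
    for q in modules(d,zz).get(k,[]): print(k,q,'tray x,y',((q[0]-c)@w).round(4),((q[0]-c)@u).round(4))
go(.6334,.1728,.0445,-14.6)
E
```

```text
(array([0.65062415, 0.2382514 ]), [123.149169921875, 182.5556182861328], np.float32(75.36676))
y (array([0.6296, 0.17  ]), array([22.2, 27.9]), np.float32(-14.7)) tray x,y -0.0029 -0.0717
g (array([0.653 , 0.2198]), array([22.4, 28.5]), np.float32(-15.9)) tray x,y 0.0072 -0.0176
t 42.25 shift cm [ 0.09 -0.21  5.35] turn -0.1 yaw -14.7 tilt 0.04
```

Request:
servo_tool(increments=[[[2.5,0.1,-0.3,1,0],[2.5,0.1,-0.3,3,0],[2.5,0.1,-0.3,4.5,0],[2.5,0.1,-0.3,5.1,0],[2.5,0.1,-0.3,5.1,0]]])

```text
t: 42.75
tool_pos: [0.6327, 0.1744, 0.0458]
tool_rot: [3.115, -0.399, -0.004]
contact_force: [-0.2, 0.4, -0.5]
opening: 0.0281
grip_force: 61.0
```

```bash
python3 - <<'E'
from h import *
d=cam('wrist');o=ctrl.get_obs();z=o['tool_pos'][2]-.0085;print(o['tool_pos'],o['contact_force'])
c=np.array([.6505,.2386]);a=np.radians(75.4);u=np.array([np.cos(a),np.sin(a)]);w=np.array([u[1],-u[0]])
for q in modules(d,z).get('y',[]): print(q,((q[0]-c)@w).round(4),((q[0]-c)@u).round(4))
E
```

```text
[0.63339193 0.17459794 0.04693693] [-0.16941205 -0.04749903 -0.02436802]
(array([0.6311, 0.1732]), array([22.2, 27.9]), np.float32(-14.7)) -0.0023 -0.0682
```

Request:
servo_tool(increments=[[[2.5,0,0,0.15,0],[2.5,0,0,0.15,0],[3.7,0,0,0.15,0],[3.7,0,0,0.15,0],[3.7,0,0,0.15,0]]])

```text
t: 43.3
tool_pos: [0.6338, 0.1749, 0.0463]
tool_rot: [-3.116, 0.399, -0.001]
contact_force: [-1.2, -0.1, 0.1]
opening: 0.0374
grip_force: 0.0
```

Request:
servo_tool(increments=[[[3.7,0,0,-2,0],[3.7,0,0,-6,0],[3.7,0,0,-10,0],[3.7,0,0,-14,0],[3.7,0,0,-14,0]]])

```text
t: 43.8
tool_pos: [0.6375, 0.1756, 0.1948]
tool_rot: [-3.112, 0.398, -0.021]
contact_force: [1.1, 0.0, 1.8]
opening: 0.037
grip_force: 0.0
```

Request:
servo_tool(increments=[[[3.7,-1,-3,0,0],[3.7,-2,-5,0,0],[3.7,-2,-5,0,0],[3.7,-2,-5,0,0]]])

```text
t: 44.2
tool_pos: [0.6265, 0.2283, 0.1853]
tool_rot: [3.116, -0.397, -0.001]
contact_force: [0.1, -0.2, -0.4]
opening: 0.037
grip_force: 0.0
```

```bash
python3 - <<'E'
from h import *
d=cam('wrist');print(ctrl.get_obs()['tool_pos'],tray(d)[0])
c=np.array([.6505,.2386]);a=np.radians(75.4);u=np.array([np.cos(a),np.sin(a)]);w=np.array([u[1],-u[0]])
for k,v in modules(d,.0355).items():
    for q in v: print(k,q,'tray x,y',((q[0]-c)@w).round(4),((q[0]-c)@u).round(4))
E
```

```text
[0.62664396 0.2277881  0.18535469] (array([0.65044434, 0.23846074]), [121.32392120361328, 181.75555419921875], np.float32(75.4886))
y (array([0.6321, 0.1737]), array([22.4, 28.3]), np.float32(-15.9)) tray x,y -0.0014 -0.0674
g (array([0.6531, 0.2197]), array([22.1, 27.8]), np.float32(-14.5)) tray x,y 0.0073 -0.0176
b (array([0.663 , 0.2873]), array([22.1, 28.7]), np.float32(-18.0)) tray x,y -0.0002 0.0503
```

```bash
python3 -c "
from station import ctrl
print(ctrl.finish_job())"
```

```text
the job is handed in; nothing more can be done
None
```

The job is handed in: all three modules went through the test sequence and now stand in the green tray, with the knob last seen at off and the stick last seen centred; no verdict was returned.

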